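Charge a milling bottle from a loading chute

TASK

Pull the loaded chute out of its dust cover by its front end, without spilling, set it down flat on the worktop and let go of it. Then take it by the black grip at its rear, put its mouth into the filling head of the stand and tip it so that all four ceramic grinding cylinders slide down into the bottle. Finally lay the empty chute down flat on the worktop, right way up, and let go; leave the other things alone.

Things in the scene. Friction and masses are not known exactly. Their poses are not given: they have to be found in the camera images.
- chute: Narrow open steel channel with a black grip block at its rear, 180 x 24 mm, 0.11 to 0.22 kg, parked flat in the dust cover, its front 55 to 65 mm sticking out. Origin: centre of the underside. x axis: toward the open mouth (x = +90 mm), z up. Channel x = -40 to +90 mm, 18 mm wide inside, floor 3 mm, walls 3 mm thick and 26 mm high overall, no lip at the mouth; grip block x = -90 to -40 mm.
- chute_front (a point): Where to take the chute by its channel walls while it is in the cover: 28 mm behind the mouth, half-way between the walls, 18 mm above the underside; 24 mm wide, pinch it across the width.
- chute_grip (a point): Centre of the solid black grip block (50 mm long, 24 wide, 36 high) at the chute's rear: 155 mm behind the mouth, 18 mm above the underside (half-way up). Inside the cover at the start.
- chute_mouth (a point): Middle of the lower edge of the chute's open mouth, on the channel's floor surface (3 mm above the underside). The pieces stay put while the chute is level and not jerked; they start to slide at about 10 to 15 degrees mouth down and surely run out at 30 to 40.
- cover: Fixed grey sheet-steel dust cover (a tunnel) 130 mm long, 42 mm wide (36 inside), 50 mm high, closed at the rear and on top, with 2 mm high screwed side flanges 68 mm over all. Origin: centre of its underside; x axis: out of its open end, along which the chute is pulled straight out.
- cover_face (a point): Middle of the lower edge of the cover's open end, on the worktop.
- stand: Fixed filling stand: grey base plate 150 x 80 x 6 mm (x = -95 to +55), a clear plastic bottle (60 mm across, 54 inside, 72 mm high) and over its neck a steel filling head. Origin: on the worktop below the middle of the bottle's opening; x axis: pouring direction (the chute comes in from -x with its mouth toward +x); z up.
- opening (a point): Centre of the round 34 mm opening in the filling head's floor, 76 mm above the worktop, leading down into the bottle. The head is a trough open above and at its -x end: floor from x = -72 mm (stand frame) to an end wall at +19, side walls 36 mm apart inside and 36 mm high; too narrow for fingers, so hold the chute by its rear.
- bottle_floor (a point): Centre of the bottle's inner floor, 10 mm above the worktop. Beside the stand, on its side away from the robot, stands a fixed bench centrifuge about 0.3 m high: its front face at about x = 0.5 m, its left face at about y = +0.08 m (world); swing the arm round clear of it.
- piece1_center (a point): Centre of a white glazed ceramic grinding cylinder with rounded ends, 12 mm across, 24 mm long, 16 g, slippery (friction about 0.2); the four lie in single file in the chute, this one rearmost.
- piece2_center (a point): Centre of the second cylinder, same size.
- piece3_center (a point): Centre of the third cylinder, same size.
- piece4_center (a point): Centre of the cylinder nearest the chute's mouth, same size.
- beaker: Bystander: small beaker, 53 mm across, 71 mm high; origin at the centre of its underside.
- jar: Bystander: sample jar with white screw lid, 48 mm across, 57 mm high; origin at the centre of its underside.
- weight: Bystander: knobbed calibration weight, 28 mm across, 40 mm high; origin at the centre of its underside.
There are look-alikes about, which are no part of the job. What is shaped like the cover but blue is not meant.

How it is judged:
By the outcome, as a careful person would: the job done as asked, in the order asked, and still so for the second after the job is handed in, with the robot touching nothing.
It also fails if it takes over 64 s, if anything falls off the work surface, if the arm or the gripper's body presses on something with over 40 N, if the wrist force passes 120 N, or if a joint passes its speed limit or range.

ROBOT

A 6-joint arm with a two-finger parallel gripper is mounted at the origin on a cart in front of the work surface, level with it; the furniture and walls round the work are solid. World frame = base frame: x ahead of the robot, y to its left, z up, the work surface at z = 0. Lengths are in m, angles in rad, forces in N, time in s.
With the tool pointing down it reaches from about 0.25 to 0.775 m from the base axis. Payload 8.9 kg.
Tool frame: the origin (TCP) lies between the finger pads; the fingertips stand 22 mm ahead of it and the grasp point (between the pads) lies 3 mm ahead of it (manip.tcp_to_tips is the distance from the TCP to the fingertips, in m); y points along the fingers, x is the direction in which the jaws open and shut, and the axes are right-handed (so a half turn about y gives the same grasp; the last joint's range is limited). The gripper opens to 85 mm and grips with 20 to 120 N. Pads are 22 mm wide; open, the fingers measure 114 mm over their backs; the gripper's body (76 mm by 85 mm) begins 54 mm behind the grasp point. The pads swing forward as they close: fully open they stand 13 mm farther back than shut.
Start: joints at [-1.261, 0.291, -0.153, 1.127, 0, 1.431], TCP at [0.228, -0.473, 0.219] pointing down, gripper open.
Joint ranges: [-2.52, 2.52], [-0.91, 1.74], [-1.3, 1.37], [-1.96, 2.02], [-1.52, 1.47], [-3.14, 3.14]. Speed limits (rad/s): [2.22, 2.22, 2.79, 3.14, 3.14, 3.14].

INTERFACE

Orientations are given as a rotation vector (axis times angle).
In Python, from workcell import manip gives the robot as it stands.
- The arm moves only by the tool step_arm, never from a script. Its argument "targets" is a list of rows, each an object of numbers: "ax", "ay", "az": the turn, a rotation vector about the tool's x, y, z in degrees; "x", "y", "z": the shift along the tool's x, y, z in m; "grip": the finger opening in m, from 0 to 0.0854. In form: [{"ax": .., "ay": .., "az": .., "x": .., "y": .., "z": .., "grip": ..}, ...]. A call has 1 to 12 rows; each row is the pose to reach, as a shift and turn from the pose commanded when the call began, along the tool's axes at that moment; what a row does not reach only later rows make up. A row lasts 1/10 s, in which the tool goes at most 50 mm and 8.59 degrees, less where a joint would pass 70% of its speed; a pose out of reach is approached as far as the arm can. A call with a gripper value outside its range is refused whole. The fingers move at their own pace and stop on an object; the grip force is fixed at half the most. Time passes only in rows, so rows that repeat a pose let the fingers close. It gives the time, the measured TCP pose, the force and the opening at its end, in the units of the state.
- manip.observe(): the state, without advancing time (a new reading comes with each control period).
- manip.read_camera(name): name is "scene" or "top" or "wrist"; returns a dict with "color" (384x512x3 uint8, blue, green, red), "fx", "fy", "cx", "cy" (pixels), "R" (3x3) and "t" (3): a world point X has camera coordinates R X + t. Camera axes: x right, y down, z forward; pixel columns grow to the right and rows downward; lengths in m; the calibration is good to about 2 mm. The wrist camera is an equidistant fisheye: a pixel r from the principal point sees the ray r / f radians off the axis. A picture is of the moment at which its call begins. There is no depth.
- manip.hand_in(): hands the job in, once; it reports no verdict.
The state is a dict: "t": time; "joint_positions": joint angles; "dq": joint speeds; "joint_torque": joint torques, N m; "position": TCP position; "tcp_rot": TCP orientation; "wrist_force": force on the tool from outside, world axes, zero at the start; "wrist_torque": the same for the moment, N m; "finger_gap": opening from 0.0 (shut) to 1.0 (fully open).
Only numpy, scipy, OpenCV 4.12 (cv2) and the standard library are available. Lean on these libraries where they do the work, as an engineer would, in place of code of your own. Each camera call takes 0.05 s, during which the arm holds its last target.

## Working session

There is one attempt and no reset: what is moved stays moved. The work goes in short steps, Python scripts to look and compute and a tool call to move; the robot and the scene stay as the last step left them, time stands still between calls to the robot, and variables do not carry over. Pictures are saved under pics/ and viewed, and the job is handed in when it is done.

Besides the shell and the picture viewer there is one more tool, called after ">>>" as name(argument=value, ...), one argument or row to a line, values as JSON. step_arm: Moves the arm, as the interface text tells. Its arguments: {"type":"object","properties":{"targets":{"type":"array","items":{"type":"object","properties":{"ax":{"type":"number"},"ay":{"type":"number"},"az":{"type":"number"},"x":{"type":"number"},"y":{"type":"number"},"z":{"type":"number"},"grip":{"type":"number"}}}}},"required":["targets"]}

```bash
ls; mkdir -p pics; python3 - <<'E'
from workcell import manip
import cv2
print(manip.observe(), manip.tcp_to_tips)
for n in ["scene","top","wrist"]:
    c=manip.read_camera(n); cv2.imwrite(f"pics/{n}0.png",c["color"])
    print(n,c["fx"],c["fy"],c["cx"],c["cy"],c["R"],c["t"])
E
```

```text
pics
{'t': 0.0, 'joint_positions': array([-1.26128420e+00,  2.91259090e-01, -1.54124966e-01,  1.12668317e+00,
       -1.40202840e-06,  1.43152184e+00]), 'dq': array([ 0.0001886 ,  0.00217513,  0.00012254, -0.0004142 ,  0.00086119,
       -0.00171776]), 'joint_torque': array([ 1.77783724e-03, -5.37149155e+01,  3.31367934e+01,  1.59879721e-02,
       -1.42342396e-04, -4.68378019e-06]), 'position': array([ 0.22766113, -0.47257555,  0.21794382]), 'tcp_rot': array([-1.3878731 ,  0.8732894 , -0.87169425]), 'wrist_force': array([-0.14223913,  0.0312343 , -0.30450593]), 'wrist_torque': array([ 0.03562369, -0.04808924, -0.02542266]), 'finger_gap': 0.9972809497287423} 0.022
scene 368.625396965218 368.625396965218 248.00490458998578 190.14131214497323 [[-0.68629103 -0.72731973  0.0032612 ]
 [-0.43762257  0.40934626 -0.80057612]
 [ 0.58093985 -0.55085539 -0.5992222 ]] [0.65668976 0.16843571 0.92163449]
top 460.3999423897615 460.3999423897615 243.2706733682496 190.91997705313608 [[-0.02813836 -0.99943006 -0.01864903]
 [-0.98464555  0.03092792 -0.17180396]
 [ 0.17228282  0.0135284  -0.98495463]] [0.38396845 0.58277844 1.21759048]
wrist 297.3186396354542 297.3186396354542 256.2460988887924 189.25283799247998 [[ 4.32911778e-01 -9.01436172e-01 -4.70286673e-04]
 [-8.65793408e-01 -4.15939597e-01  2.78201412e-01]
 [-2.50976426e-01 -1.20029497e-01 -9.60522646e-01]] [-0.52512352 -0.03583212  0.37806559]
```

View pics/scene0.png

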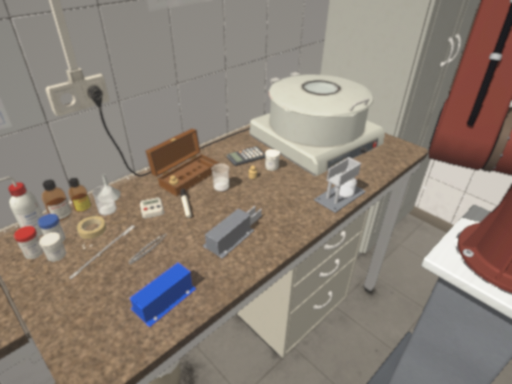

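View pics/top0.png

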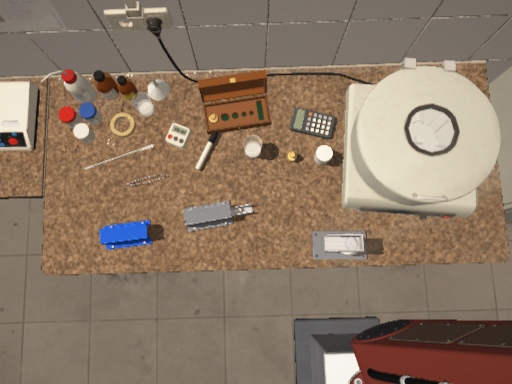

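View pics/wrist0.png

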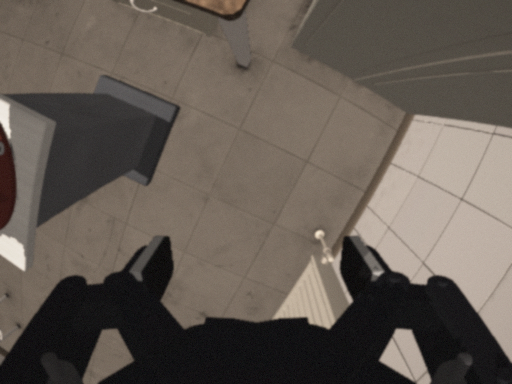

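```bash
python3 - <<'E'
from scipy.spatial.transform import Rotation as R
print(R.from_rotvec([-1.3878731 ,  0.8732894 , -0.87169425]).as_matrix().round(3))
import cv2
a=cv2.imread('pics/top0.png')
cv2.imwrite('pics/topz0.png',cv2.resize(a[60:320,60:460],None,fx=2,fy=2,interpolation=cv2.INTER_CUBIC))
E
```

```text
[[ 0.434 -0.     0.901]
 [-0.901  0.001  0.434]
 [-0.001 -1.     0.   ]]
```

View pics/topz0.png

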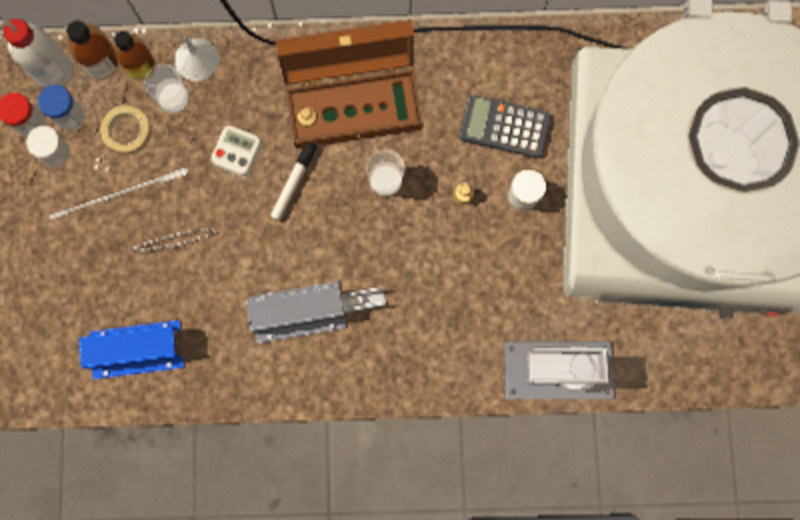

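```bash
cat > h.py <<'E'
import numpy as np, cv2
from scipy.spatial.transform import Rotation as Ro
from workcell import manip
def ray(c,u,v):
    x=(u-c["cx"])/c["fx"]; y=(v-c["cy"])/c["fy"]; d=np.array([x,y,1.0])
    if c.get("fish"):
        r=np.hypot(x,y); d=np.array([x/r*np.sin(r),y/r*np.sin(r),np.cos(r)]) if r>1e-9 else np.array([0,0,1.])
    R=np.array(c["R"]); return -R.T@np.array(c["t"]), R.T@d
def plane(c,u,v,z):
    o,d=ray(c,u,v); return o+d*(z-o[2])/d[2]
def cam(n):
    c=dict(manip.read_camera(n)); c["fish"]=n=="wrist"; return c
def proj(c,X):
    p=np.array(c["R"])@np.array(X)+np.array(c["t"])
    if c.get("fish"):
        a=np.arctan2(np.hypot(p[0],p[1]),p[2]); k=a/np.hypot(p[0],p[1]); return np.array([c["cx"]+c["fx"]*p[0]*k,c["cy"]+c["fy"]*p[1]*k])
    return np.array([c["cx"]+c["fx"]*p[0]/p[2],c["cy"]+c["fy"]*p[1]/p[2]])
def crop(c,name,u0,v0,w,h,s):
    cv2.imwrite(name,cv2.resize(c["color"][v0:v0+h,u0:u0+w],None,fx=s,fy=s,interpolation=cv2.INTER_CUBIC))
def st():
    s=manip.observe(); return s
E
python3 - <<'E'
from h import *
c=cam("top"); crop(c,"pics/a1.png",175,190,100,50,8); crop(c,"pics/a2.png",300,220,90,50,8)
s=cam("scene"); crop(s,"pics/b1.png",195,195,80,60,10); crop(s,"pics/b2.png",300,150,80,60,10)
E
```

```text
(no output)
```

View pics/a1.png

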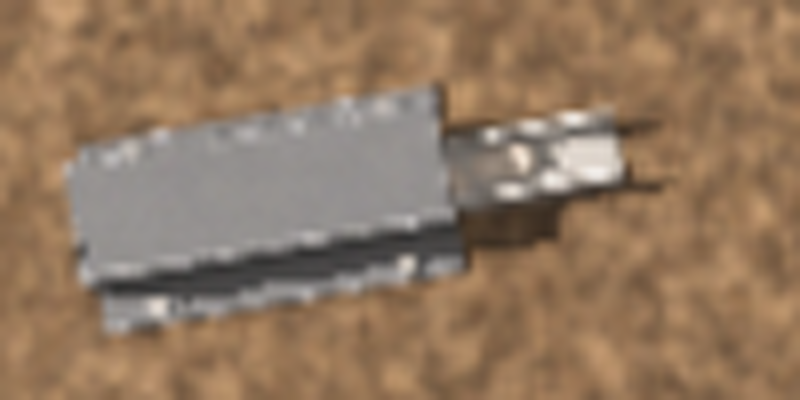

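View pics/a2.png

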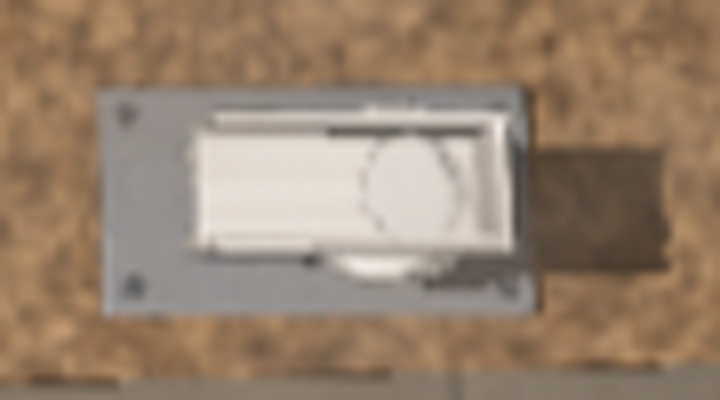

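View pics/b1.png

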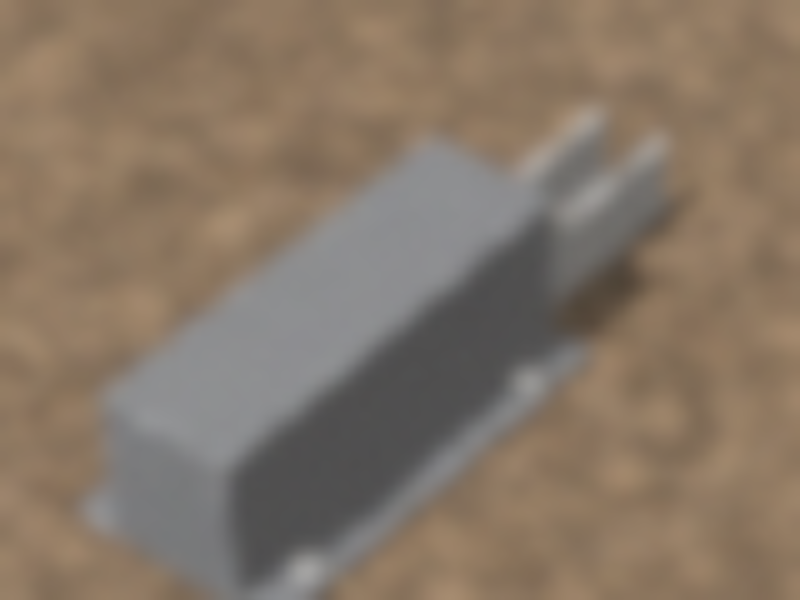

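View pics/b2.png

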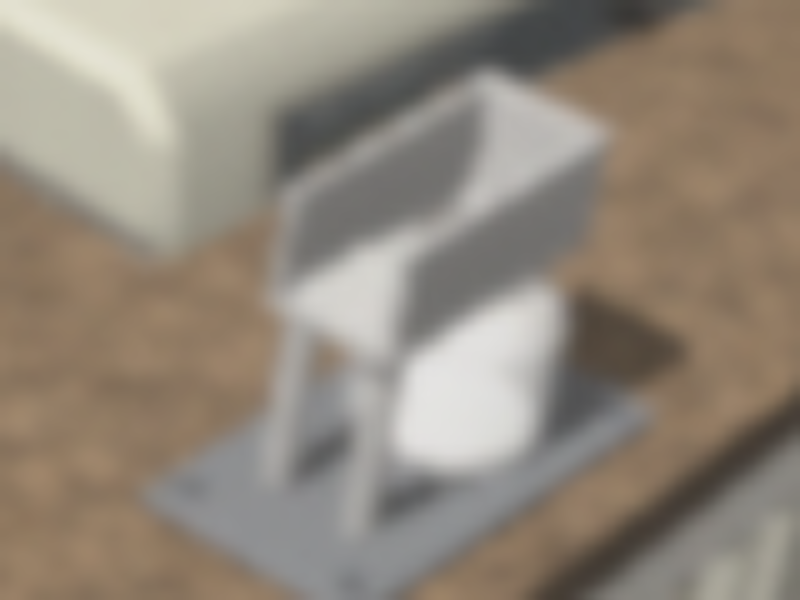

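```bash
python3 - <<'E'
from h import *
c=cam("top"); s=cam("scene")
def P(c,o,sc,pts,z):
    r=[plane(c,(U+.5)/sc-.5+o[0],(V+.5)/sc-.5+o[1],z) for U,V in pts]
    for p in r: print(p.round(4))
    return r
print("cover top"); r=P(c,(175,190),8,[(68,162),(440,92),(457,215),(85,283)],.05)
print("flange front low corner, rear"); P(c,(175,190),8,[(466,266),(107,330)],.001)
print("chute wall tops ends"); P(c,(175,190),8,[(610,112),(627,183)],.026)
print("plate");P(c,(300,220),8,[(100,90),(525,88),(540,315),(105,315)],.006)
print("opening");P(c,(300,220),8,[(413,188)],.076)
print("head top z112");P(c,(300,220),8,[(210,112),(512,112),(515,250),(205,250)],.112)
print("scene cover top");P(s,(195,195),10,[(105,395),(435,135),(550,205),(232,470)],.05)
print("scene chute tops");P(s,(195,195),10,[(598,105),(662,140)],.026)
print("scene head top");P(s,(300,150),10,[(285,190),(485,70),(610,130),(405,265)],.112)
print("scene plate");P(s,(300,150),10,[(145,495),(655,410)],.006)
print("wrist"); print("beaker,weight,jar");
for u,v in [(254,155),(292,160),(324,160)]: print(plane(c,u,v,0))
E
```

```text
cover top
[0.547 0.534 0.05 ]
[0.5674 0.4052 0.05  ]
[0.5246 0.4003 0.05  ]
[0.505  0.5284 0.05  ]
flange front low corner, rear
[0.5121 0.3995 0.001 ]
[0.4931 0.5277 0.001 ]
chute wall tops ends
[0.5621 0.3467 0.026 ]
[0.5369 0.3415 0.026 ]
plate
[0.4822 0.1766 0.006 ]
[0.4785 0.0276 0.006 ]
[0.3995 0.0282 0.006 ]
[0.4038 0.179  0.006 ]
opening
[0.4409 0.0843 0.076 ]
head top z112
[0.4653 0.1556 0.112 ]
[0.4624 0.0586 0.112 ]
[0.4183 0.0608 0.112 ]
[0.4212 0.1598 0.112 ]
scene cover top
[0.5452 0.535  0.05  ]
[0.5643 0.4076 0.05  ]
[0.5221 0.4049 0.05  ]
[0.5035 0.5288 0.05  ]
scene chute tops
[0.5643 0.3458 0.026 ]
[0.541  0.3435 0.026 ]
scene head top
[0.4642 0.1552 0.112 ]
[0.4629 0.0597 0.112 ]
[0.4192 0.0611 0.112 ]
[0.4192 0.1614 0.112 ]
scene plate
[0.4805 0.1788 0.006 ]
[0.3999 0.0308 0.006 ]
wrist
beaker,weight,jar
[0.70883195 0.33288677 0.        ]
[0.69023111 0.22289689 0.        ]
[0.68719629 0.13013802 0.        ]
```

```bash
cat >> h.py <<'E'
def Rw(jaw_yaw_deg, lean_deg=0):
    """tool rotation: x at yaw (horizontal), y down, then leaned about tool x by lean_deg"""
    a=np.radians(jaw_yaw_deg); x=np.array([np.cos(a),np.sin(a),0]); y=np.array([0,0,-1.])
    return np.column_stack([x,y,np.cross(x,y)])@Ro.from_rotvec([np.radians(lean_deg),0,0]).as_matrix()
def rel(p0,R0,p,R):
    d=R0.T@(np.array(p)-p0); r=np.degrees(Ro.from_matrix(R0.T@R).as_rotvec())
    return d.round(4), r.round(2)
def cur():
    s=manip.observe(); return s["position"],Ro.from_rotvec(s["tcp_rot"]).as_matrix(),s
E
python3 - <<'E'
from h import *
p,R,s=cur()
for q,y in [((.33,-.12,.26),-40),((.36,.12,.26),-10),((.42,.30,.24),8.7),((.547,.372,.14),8.7)]:
    print(rel(p,R,q,Rw(y)))
for n in ["wrist"]:
    c=cam(n); print("wrist cam pos in tool", R.T@(-np.array(c["R"]).T@c["t"]-p), "axis in tool",R.T@np.array(c["R"])[2])
E
```

```text
(array([-0.2736, -0.0415,  0.2452]), array([-1.000e-02, -2.429e+01, -2.000e-02]))
(array([-0.4768, -0.0415,  0.3764]), array([-1.000e-02, -5.429e+01, -2.000e-02]))
(array([-0.613 , -0.0214,  0.5086]), array([-2.000e-02, -7.299e+01, -2.000e-02]))
(array([-0.6227,  0.0786,  0.6542]), array([-2.000e-02, -7.299e+01, -2.000e-02]))
wrist cam pos in tool [ 0.00059465 -0.15486882  0.0701546 ] axis in tool [ 3.93841718e-04  9.60474076e-01 -2.78369171e-01]
```

>>> step_arm(
  targets=[
    {"x": -0.274,"y": -0.042,"z": 0.245,"ay": -24},
    {"x": -0.274,"y": -0.042,"z": 0.245,"ay": -24},
    {"x": -0.274,"y": -0.042,"z": 0.245,"ay": -24},
    {"x": -0.274,"y": -0.042,"z": 0.245,"ay": -24},
    {"x": -0.274,"y": -0.042,"z": 0.245,"ay": -24},
    {"x": -0.274,"y": -0.042,"z": 0.245,"ay": -24},
    {"x": -0.274,"y": -0.042,"z": 0.245,"ay": -24},
    {"x": -0.274,"y": -0.042,"z": 0.245,"ay": -24},
    {"x": -0.477,"y": -0.042,"z": 0.376,"ay": -54},
    {"x": -0.477,"y": -0.042,"z": 0.376,"ay": -54},
    {"x": -0.477,"y": -0.042,"z": 0.376,"ay": -54},
    {"x": -0.477,"y": -0.042,"z": 0.376,"ay": -54},
  ],
)

```text
$.targets[0]: bad value
```

```bash
python3 - <<'E'
from h import *
p,R,s=cur(); print(s["t"],p,s["joint_positions"],R.round(3))
for q,y in [((.36,.12,.26),-10),((.42,.30,.24),8.7),((.547,.372,.13),8.7)]:
    print(rel(p,R,q,Rw(y)))
E
```

```text
0.4 [ 0.22777146 -0.47295343  0.21841349] [-1.26132067e+00  2.90809086e-01 -1.53493397e-01  1.12669147e+00
  2.51503566e-05  1.43147884e+00] [[ 0.434 -0.     0.901]
 [-0.901  0.     0.434]
 [-0.    -1.     0.   ]]
(array([-0.4769, -0.0415,  0.3764]), array([-1.000e-02, -5.429e+01, -1.000e-02]))
(array([-0.613 , -0.0214,  0.5086]), array([-1.000e-02, -7.299e+01, -1.000e-02]))
(array([-0.6228,  0.0886,  0.6542]), array([-1.000e-02, -7.299e+01, -1.000e-02]))
```

>>> step_arm(
  targets=[
    {"ax": 0,"ay": -24,"az": 0,"x": -0.274,"y": -0.042,"z": 0.245,"grip": 0.085},
    {"ax": 0,"ay": -24,"az": 0,"x": -0.274,"y": -0.042,"z": 0.245,"grip": 0.085},
    {"ax": 0,"ay": -24,"az": 0,"x": -0.274,"y": -0.042,"z": 0.245,"grip": 0.085},
    {"ax": 0,"ay": -24,"az": 0,"x": -0.274,"y": -0.042,"z": 0.245,"grip": 0.085},
    {"ax": 0,"ay": -24,"az": 0,"x": -0.274,"y": -0.042,"z": 0.245,"grip": 0.085},
    {"ax": 0,"ay": -24,"az": 0,"x": -0.274,"y": -0.042,"z": 0.245,"grip": 0.085},
    {"ax": 0,"ay": -24,"az": 0,"x": -0.274,"y": -0.042,"z": 0.245,"grip": 0.085},
    {"ax": 0,"ay": -24,"az": 0,"x": -0.274,"y": -0.042,"z": 0.245,"grip": 0.085},
    {"ax": 0,"ay": -54,"az": 0,"x": -0.477,"y": -0.042,"z": 0.376,"grip": 0.085},
    {"ax": 0,"ay": -54,"az": 0,"x": -0.477,"y": -0.042,"z": 0.376,"grip": 0.085},
    {"ax": 0,"ay": -54,"az": 0,"x": -0.477,"y": -0.042,"z": 0.376,"grip": 0.085},
    {"ax": 0,"ay": -54,"az": 0,"x": -0.477,"y": -0.042,"z": 0.376,"grip": 0.085},
  ],
)

```text
t: 1.6
position: [0.3543, 0.0806, 0.2609]
tcp_rot: [-1.566, 0.136, -0.138]
wrist_force: [1.1, -0.8, 0.5]
finger_gap: 0.997
```

```bash
python3 - <<'E'
from h import *
p,R,s=cur(); print(s["t"],p,s["joint_positions"],R.round(3))
for q,y in [((.36,.12,.26),-10),((.42,.30,.24),8.7),((.547,.372,.13),8.7)]:
    print(rel(p,R,q,Rw(y)))
E
```

```text
1.6 [0.3543321  0.08061438 0.26086518] [ 2.18153979e-02 -4.73485910e-02 -4.34274813e-01  1.18258547e+00
 -1.01202197e-04  1.76682460e+00] [[ 0.985  0.001  0.173]
 [-0.173 -0.     0.985]
 [ 0.001 -1.     0.   ]]
(array([-0.0012,  0.0009,  0.0398]), array([-0.01,  0.02,  0.07]))
(array([0.0266, 0.0209, 0.2274]), array([  0.  , -18.68,   0.07]))
(array([0.1391, 0.1311, 0.3204]), array([  0.  , -18.68,   0.07]))
```

>>> step_arm(
  targets=[
    {"ax": 0,"ay": -18.7,"az": 0,"x": 0.027,"y": 0.021,"z": 0.227,"grip": 0.085},
    {"ax": 0,"ay": -18.7,"az": 0,"x": 0.027,"y": 0.021,"z": 0.227,"grip": 0.085},
    {"ax": 0,"ay": -18.7,"az": 0,"x": 0.027,"y": 0.021,"z": 0.227,"grip": 0.085},
    {"ax": 0,"ay": -18.7,"az": 0,"x": 0.027,"y": 0.021,"z": 0.227,"grip": 0.085},
    {"ax": 0,"ay": -18.7,"az": 0,"x": 0.139,"y": 0.121,"z": 0.32,"grip": 0.06},
    {"ax": 0,"ay": -18.7,"az": 0,"x": 0.139,"y": 0.121,"z": 0.32,"grip": 0.06},
    {"ax": 0,"ay": -18.7,"az": 0,"x": 0.139,"y": 0.121,"z": 0.32,"grip": 0.06},
    {"ax": 0,"ay": -18.7,"az": 0,"x": 0.139,"y": 0.121,"z": 0.32,"grip": 0.06},
    {"ax": 0,"ay": -18.7,"az": 0,"x": 0.139,"y": 0.121,"z": 0.32,"grip": 0.06},
  ],
)

```text
t: 2.5
position: [0.549, 0.3695, 0.1326]
tcp_rot: [-1.57, -0.111, 0.121]
wrist_force: [-1.0, -1.3, -1.1]
finger_gap: 0.706
```

```bash
python3 - <<'E'
from h import *
p,R,s=cur(); print(s["t"],p,s["joint_positions"],R.round(3))
c=cam("wrist"); cv2.imwrite("pics/w1.png",c["color"]); print({k:np.array(v).tolist() for k,v in c.items() if k!="color"})
E
```

```text
2.5 [0.54897845 0.36953166 0.13264718] [4.82001221e-01 6.09848029e-01 1.24391968e-01 1.09218157e+00
 1.47778526e-04 1.90560739e+00] [[ 0.989 -0.006 -0.147]
 [ 0.147 -0.003  0.989]
 [-0.007 -1.    -0.002]]
{'fx': 297.3186396354542, 'fy': 297.3186396354542, 'cx': 256.2460988887924, 'cy': 189.25283799247998, 'R': [[0.9893139811267999, 0.1456047084097291, -0.007557488733703839], [0.1418729398273014, -0.9494180747433209, 0.2801381592990241], [0.03361421859572521, -0.2782168007860134, -0.9599299433128414]], 't': [-0.5956606743790699, 0.259720673978404, 0.379816220184126], 'fish': True}
```

View pics/w1.png

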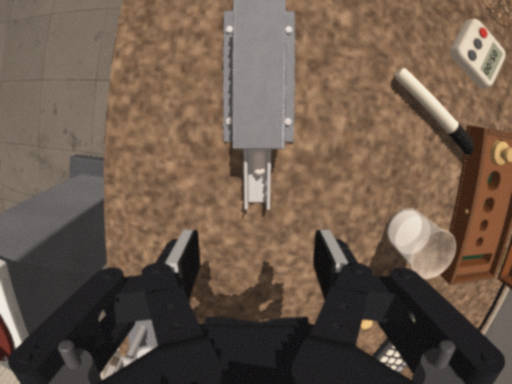

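```bash
python3 - <<'E'
from h import *
c=cam("wrist"); crop(c,"pics/w1z.png",215,120,90,105,7)
np.save("w1.npy",dict(R=c["R"],t=c["t"]),allow_pickle=True)
E
```

```text
(no output)
```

View pics/w1z.png

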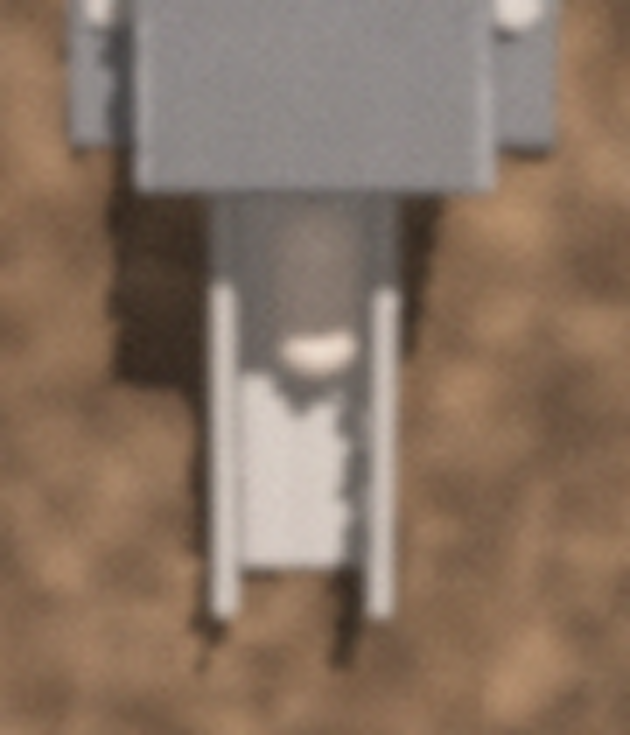

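```bash
python3 - <<'E'
from h import *
c=cam("wrist"); f=lambda U,V,z: plane(c,(U+.5)/7-.5+215,(V+.5)/7-.5+120,z)
L,Rr=f(224,615,.026),f(382,615,.026); l2,r2=f(222,292,.026),f(385,292,.026)
m=(L+Rr)/2; m2=(l2+r2)/2; print(L,Rr,m,m2, np.degrees(np.arctan2(*(m-m2)[[1,0]])))
a,b=f(138,190,.05),f(493,190,.05); print("cover face top",a,b,(a+b)/2)
a,b=f(240,567,.003),f(358,567,.003);print("floor mouth",a,b,(a+b)/2)
p,R,s=cur(); print(s["t"],p)
d=np.array([np.cos(np.radians(-81.3)),np.sin(np.radians(-81.3)),0])
g=m-.028*d; print("front grasp",g)
print(rel(p,R,[g[0],g[1],.024],Rw(8.7)))
E
```

```text
[0.54175551 0.3417382  0.026     ] [0.56300528 0.34488907 0.026     ] [0.5523804  0.34331364 0.026     ] [0.54589744 0.38739877 0.026     ] -81.63430127630363
cover face top [0.52415942 0.40121968 0.05      ] [0.56542157 0.40735779 0.05      ] [0.54479049 0.40428873 0.05      ]
floor mouth [0.54338591 0.34120789 0.003     ] [0.56049194 0.34374501 0.003     ] [0.55193893 0.34247645 0.003     ]
2.65 [0.54793302 0.3684337  0.13933502]
front grasp [0.54814509 0.37099146 0.026     ]
(array([0.0007, 0.1153, 0.0025]), array([ 0.02, -0.28, -0.05]))
```

>>> step_arm(
  targets=[
    {"ax": 0,"ay": -0.3,"az": 0,"x": 0.001,"y": 0.045,"z": 0.0025,"grip": 0.05},
    {"ax": 0,"ay": -0.3,"az": 0,"x": 0.001,"y": 0.085,"z": 0.0025,"grip": 0.05},
    {"ax": 0,"ay": -0.3,"az": 0,"x": 0.001,"y": 0.105,"z": 0.0025,"grip": 0.05},
    {"ax": 0,"ay": -0.3,"az": 0,"x": 0.001,"y": 0.112,"z": 0.0025,"grip": 0.05},
    {"ax": 0,"ay": -0.3,"az": 0,"x": 0.001,"y": 0.114,"z": 0.0025,"grip": 0.05},
    {"ax": 0,"ay": -0.3,"az": 0,"x": 0.001,"y": 0.114,"z": 0.0025,"grip": 0.05},
  ],
)

```text
t: 3.25
position: [0.5499, 0.3717, 0.0276]
tcp_rot: [-1.566, -0.121, 0.117]
wrist_force: [-0.6, -0.3, 1.1]
finger_gap: 0.586
```

```bash
python3 - <<'E'
from h import *
p,R,s=cur(); print(s["t"],p,R.round(3),s["finger_gap"])
c=cam("wrist"); crop(c,"pics/w2.png",150,120,210,160,3)
E
```

```text
3.25 [0.54990532 0.37168407 0.0276375 ] [[ 0.988  0.003 -0.151]
 [ 0.151  0.001  0.988]
 [ 0.003 -1.     0.001]] 0.5855350706698014
```

View pics/w2.png

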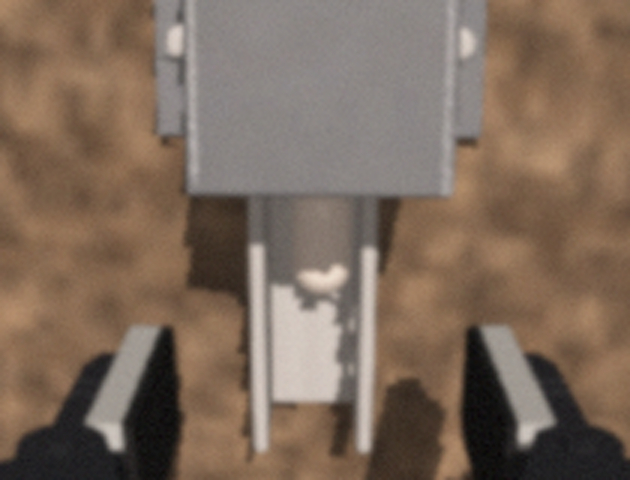

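>>> step_arm(
  targets=[
    {"ax": 0,"ay": 0,"az": 0,"x": -0.002,"y": 0.001,"z": 0,"grip": 0.05},
    {"ax": 0,"ay": 0,"az": 0,"x": -0.002,"y": 0.002,"z": 0,"grip": 0.035},
    {"ax": 0,"ay": 0,"az": 0,"x": -0.002,"y": 0.002,"z": 0,"grip": 0.028},
    {"ax": 0,"ay": 0,"az": 0,"x": -0.002,"y": 0.002,"z": 0,"grip": 0.025},
    {"ax": 0,"ay": 0,"az": 0,"x": -0.002,"y": 0.002,"z": 0,"grip": 0.02},
    {"ax": 0,"ay": 0,"az": 0,"x": -0.002,"y": 0.002,"z": 0,"grip": 0.015},
    {"ax": 0,"ay": 0,"az": 0,"x": -0.002,"y": 0.002,"z": 0,"grip": 0.01},
    {"ax": 0,"ay": 0,"az": 0,"x": -0.002,"y": 0.002,"z": 0,"grip": 0.01},
  ],
)

```text
t: 4.1
position: [0.547, 0.371, 0.0235]
tcp_rot: [-1.568, -0.119, 0.119]
wrist_force: [-0.3, -0.5, 0.5]
finger_gap: 0.113
```

```bash
python3 - <<'E'
from h import *
p,R,s=cur(); print(s["t"],p,R.round(3),s["finger_gap"],s["wrist_force"])
d=np.array([np.cos(np.radians(-81.4)),np.sin(np.radians(-81.4)),0]); print(R.T@d*.165)
c=cam("wrist"); crop(c,"pics/w3.png",150,120,210,160,3)
E
```

```text
4.1 [0.54700665 0.37096798 0.02345626] [[ 0.988 -0.    -0.152]
 [ 0.152 -0.     0.988]
 [-0.    -1.    -0.   ]] 0.11343714274002918 [-0.28496181 -0.46515217  0.53169103]
[-3.28724262e-04  3.20518573e-06 -1.64999673e-01]
```

View pics/w3.png

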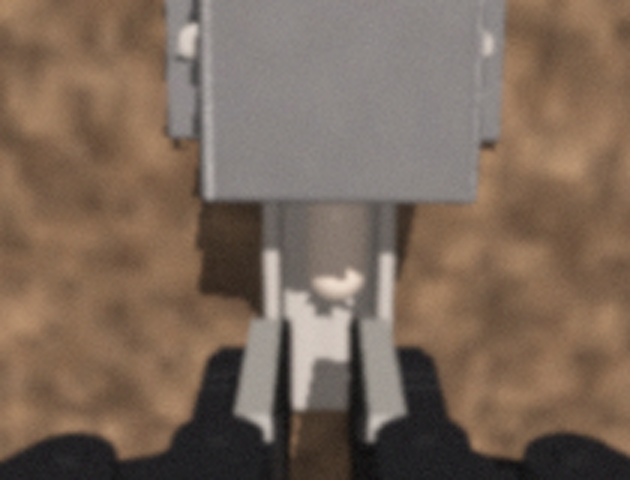

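```bash
python3 - <<'E'
from h import *
p,R,s=cur(); print(s["t"],p,s["finger_gap"],s["wrist_force"])
c=cam("wrist"); cv2.imwrite("pics/w4.png",cv2.resize(c["color"],None,fx=1.5,fy=1.5))
for q in [(0,.003,0),(.012,.022,.011),(.012,.022,-.011),(.012,-.02,.011)]: print(q,proj(c,p+R@np.array(q)))
m=np.array([.5520,.3433,.026]); print("mouth",proj(c,m), proj(c,[.552,.3433,.003]))
c=cam("scene"); crop(c,"pics/s4.png",210,160,90,75,8)
print(proj(c,p), proj(c,p+R@np.array([0,.022,0])))
E
```

```text
4.15 [0.54699782 0.37098301 0.02347588] 0.11638232191812019 [-0.44061379  0.27353066  0.32405946]
(0, 0.003, 0) [256.68136974 229.10235555]
(0.012, 0.022, 0.011) [275.78513145 200.72674525]
(0.012, 0.022, -0.011) [275.07648338 232.68432909]
(0.012, -0.02, 0.011) [280.95592958 227.44234038]
mouth [257.95621336 275.19822186] [257.81633252 256.78070417]
[252.1726342 212.5709523] [252.09413077 218.56315537]
```

View pics/w4.png

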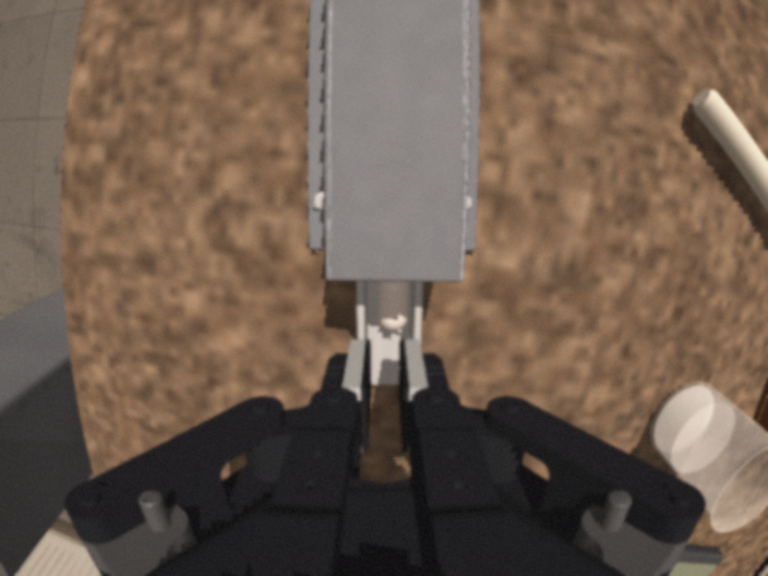

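View pics/s4.png

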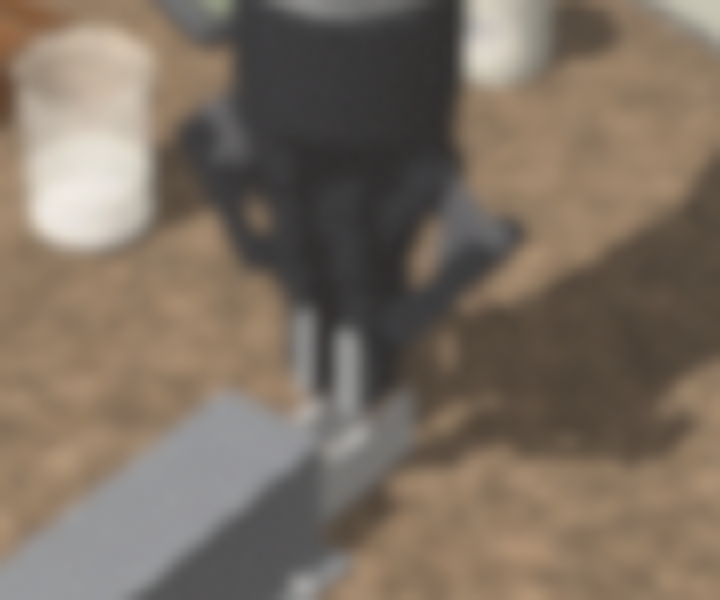

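```bash
python3 - <<'E'
from h import *
p,R,s=cur()
c=cam("scene")
for z in [0,.0015,.01,.02,.026,.03,.04,.05,.07]:
    print(z,[proj(c,[p[0]+a*R[0,0],p[1]+a*R[1,0],z]).round(1).tolist() for a in(-.007,.007)])
print("near strip bottom",(348.5)/8-.5+210,(428.5)/8-.5+160,"far strip bottom",305/8+209.5,402/8+159.5)
c=cam("top"); crop(c,"pics/t4.png",200,170,90,60,8)
print(proj(c,p),proj(c,[p[0],p[1],.0015]))
E
```

```text
0 [[254.1, 220.0], [250.1, 217.9]]
0.0015 [[254.1, 219.6], [250.1, 217.5]]
0.01 [[254.1, 217.3], [250.1, 215.2]]
0.02 [[254.2, 214.5], [250.2, 212.5]]
0.026 [[254.2, 212.9], [250.2, 210.9]]
0.03 [[254.2, 211.8], [250.2, 209.8]]
0.04 [[254.3, 209.0], [250.2, 207.0]]
0.05 [[254.3, 206.1], [250.2, 204.1]]
0.07 [[254.4, 200.4], [250.3, 198.4]]
near strip bottom 253.0625 213.0625 far strip bottom 247.625 209.75
[242.33406292 209.29212812] [242.49298125 210.31168247]
```

View pics/t4.png

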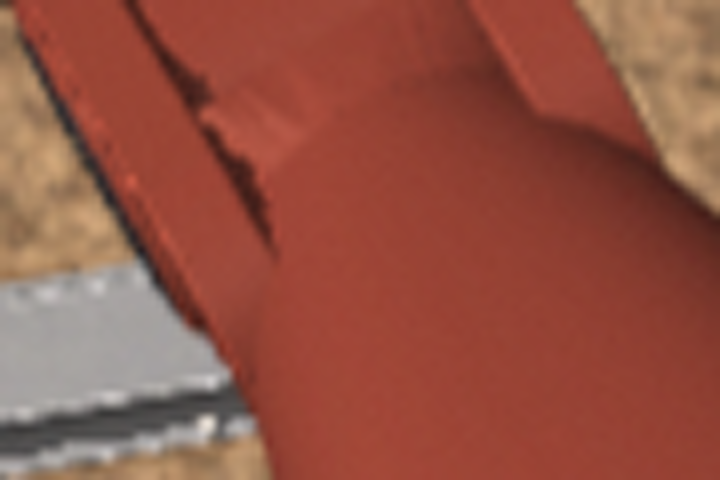

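>>> step_arm(
  targets=[
    {"ax": 0,"ay": 0,"az": 0,"x": 0.001,"y": -0.003,"z": 0,"grip": 0.04},
    {"ax": 0,"ay": 0,"az": 0,"x": 0.001,"y": -0.003,"z": 0,"grip": 0.045},
    {"ax": 0,"ay": 0,"az": 0,"x": 0.001,"y": -0.003,"z": 0,"grip": 0.045},
    {"ax": 0,"ay": 0,"az": 0,"x": 0.001,"y": -0.003,"z": 0,"grip": 0.045},
    {"ax": 0,"ay": 0,"az": 0,"x": 0.001,"y": 0,"z": 0,"grip": 0.045},
    {"ax": 0,"ay": 0,"az": 0,"x": 0.001,"y": 0.003,"z": 0,"grip": 0.045},
    {"ax": 0,"ay": 0,"az": 0,"x": 0.001,"y": 0.005,"z": 0,"grip": 0.045},
    {"ax": 0,"ay": 0,"az": 0,"x": 0.001,"y": 0.005,"z": 0,"grip": 0.045},
  ],
)

```text
t: 5.15
position: [0.5476, 0.371, 0.0179]
tcp_rot: [-1.568, -0.119, 0.12]
wrist_force: [-0.1, -0.5, 0.5]
finger_gap: 0.524
```

```bash
python3 - <<'E'
from h import *
p,R,s=cur(); print(s["t"],p,s["finger_gap"],s["wrist_force"])
c=cam("scene"); crop(c,"pics/s5.png",210,160,90,75,8)
c=cam("wrist"); crop(c,"pics/w5.png",150,120,210,160,3)
E
```

```text
5.15 [0.54763899 0.37095229 0.01794132] 0.5240333288569222 [-0.096148   -0.52351823  0.52271843]
```

View pics/s5.png

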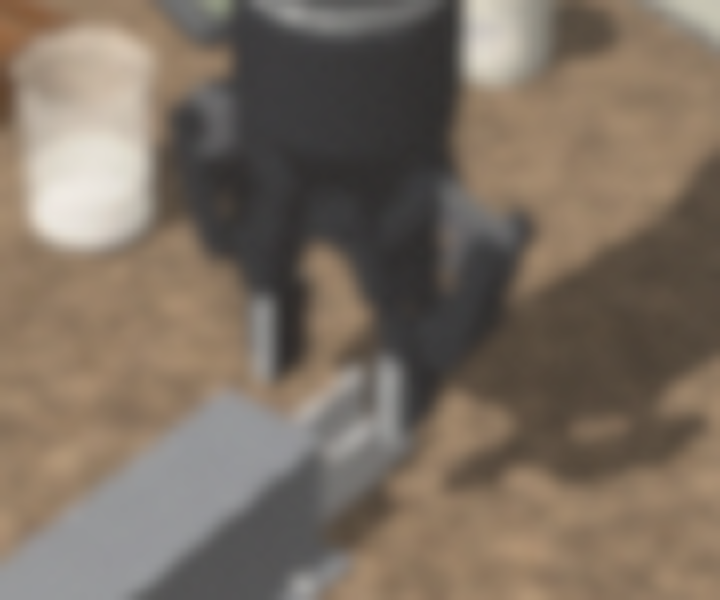

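View pics/w5.png

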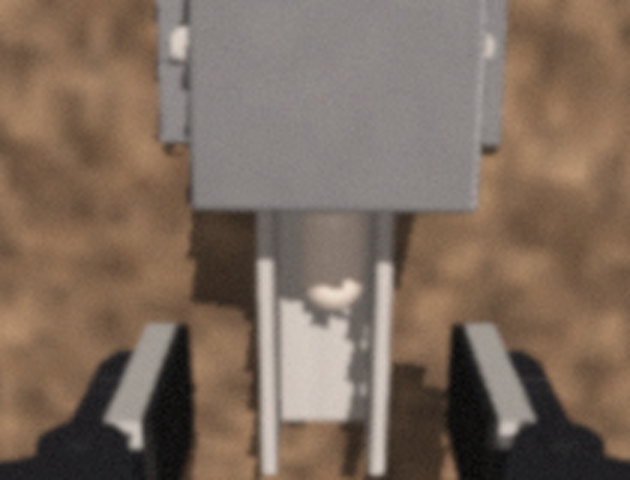

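>>> step_arm(
  targets=[
    {"ax": 0,"ay": 0,"az": 0,"x": 0.001,"y": 0.004,"z": 0,"grip": 0.045},
    {"ax": 0,"ay": 0,"az": 0,"x": 0.001,"y": 0.008,"z": 0,"grip": 0.045},
    {"ax": 0,"ay": 0,"az": 0,"x": 0.001,"y": 0.012,"z": 0,"grip": 0.045},
    {"ax": 0,"ay": 0,"az": 0,"x": 0.001,"y": 0.014,"z": 0,"grip": 0.045},
    {"ax": 0,"ay": 0,"az": 0,"x": 0.001,"y": 0.014,"z": 0,"grip": 0.04},
    {"ax": 0,"ay": 0,"az": 0,"x": 0.001,"y": 0.014,"z": 0,"grip": 0.035},
  ],
)

```text
t: 5.85
position: [0.5489, 0.3713, 0.0045]
tcp_rot: [-1.567, -0.119, 0.12]
wrist_force: [0.0, -0.0, 0.7]
finger_gap: 0.412
```

```bash
python3 - <<'E'
from h import *
p,R,s=cur(); print(s["t"],p,s["finger_gap"],s["wrist_force"])
c=cam("scene"); crop(c,"pics/s6.png",210,160,90,75,8)
c=cam("wrist"); crop(c,"pics/w6.png",150,120,210,160,3)
E
```

```text
5.85 [0.54893415 0.37128781 0.00446308] 0.41208907224439545 [ 0.03751825 -0.04821342  0.68322503]
```

View pics/s6.png

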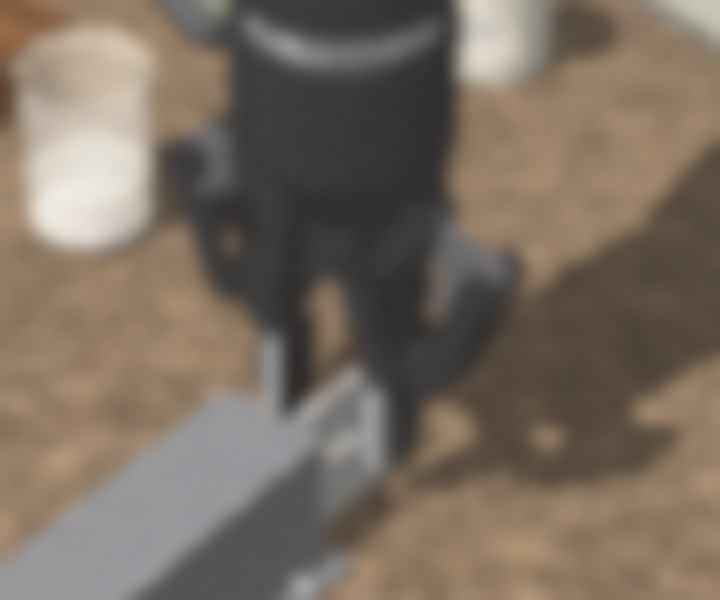

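View pics/w6.png

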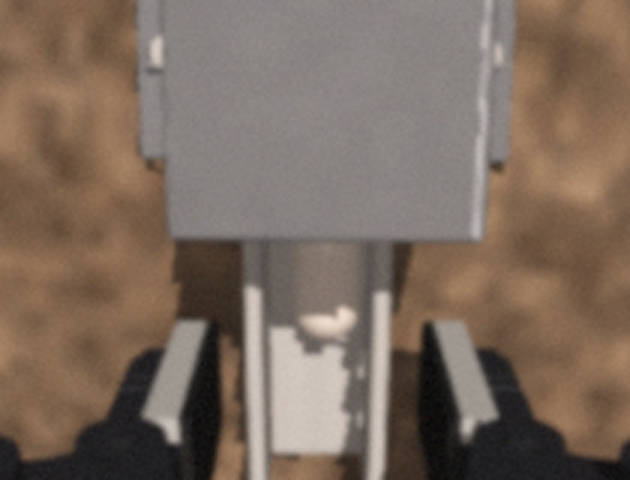

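>>> step_arm(
  targets=[
    {"ax": 0,"ay": 0,"az": 0,"x": -0.001,"y": 0.002,"z": 0,"grip": 0.035},
    {"ax": 0,"ay": 0,"az": 0,"x": -0.001,"y": 0.004,"z": 0,"grip": 0.035},
    {"ax": 0,"ay": 0,"az": 0,"x": -0.001,"y": 0.006,"z": 0,"grip": 0.033},
    {"ax": 0,"ay": 0,"az": 0,"x": -0.001,"y": 0.006,"z": 0,"grip": 0.03},
    {"ax": 0,"ay": 0,"az": 0,"x": -0.001,"y": 0.006,"z": 0,"grip": 0.027},
    {"ax": 0,"ay": 0,"az": 0,"x": -0.001,"y": 0.006,"z": 0,"grip": 0.024},
    {"ax": 0,"ay": 0,"az": 0,"x": -0.001,"y": 0.006,"z": 0,"grip": 0.02},
    {"ax": 0,"ay": 0,"az": 0,"x": -0.001,"y": 0.006,"z": 0,"grip": 0.015},
    {"ax": 0,"ay": 0,"az": 0,"x": -0.001,"y": 0.006,"z": 0,"grip": 0.01},
    {"ax": 0,"ay": 0,"az": 0,"x": -0.001,"y": 0.006,"z": 0,"grip": 0.01},
  ],
)

```text
t: 6.95
position: [0.5483, 0.3712, -0.0012]
tcp_rot: [-1.567, -0.12, 0.119]
wrist_force: [-0.1, -1.4, 3.5]
finger_gap: 0.266
```

```bash
python3 - <<'E'
from h import *
p,R,s=cur(); print(s["t"],p,s["finger_gap"],s["wrist_force"])
c=cam("wrist"); crop(c,"pics/w7.png",150,120,210,160,3)
E
```

```text
6.95 [ 0.54829394  0.37120651 -0.00119837] 0.26587288441476986 [-0.12856811 -1.39092626  3.50285296]
```

View pics/w7.png

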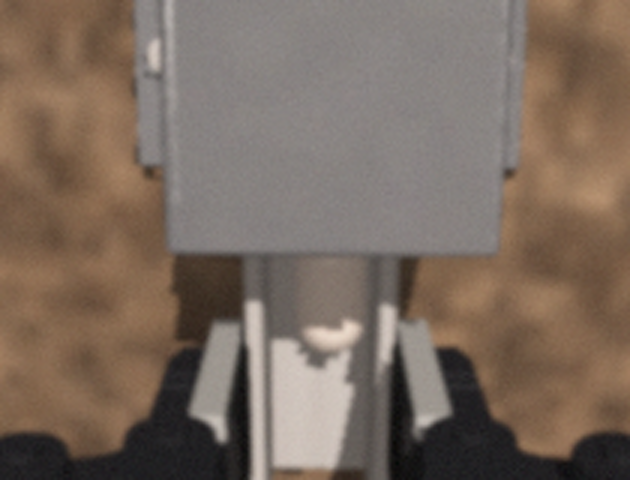

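>>> step_arm(
  targets=[
    {"ax": 0,"ay": 0,"az": 0,"x": 0,"y": 0,"z": -0.001,"grip": 0.01},
    {"ax": 0,"ay": 0,"az": 0,"x": 0,"y": 0,"z": -0.003,"grip": 0.01},
    {"ax": 0,"ay": 0,"az": 0,"x": 0,"y": 0,"z": -0.007,"grip": 0.01},
    {"ax": 0,"ay": 0,"az": 0,"x": 0,"y": 0,"z": -0.012,"grip": 0.01},
    {"ax": 0,"ay": 0,"az": 0,"x": 0,"y": 0,"z": -0.018,"grip": 0.01},
    {"ax": 0,"ay": 0,"az": 0,"x": 0,"y": 0,"z": -0.024,"grip": 0.01},
    {"ax": 0,"ay": 0,"az": 0,"x": 0,"y": 0,"z": -0.03,"grip": 0.01},
    {"ax": 0,"ay": 0,"az": 0,"x": 0,"y": 0,"z": -0.036,"grip": 0.01},
    {"ax": 0,"ay": 0,"az": 0,"x": 0,"y": 0,"z": -0.041,"grip": 0.01},
    {"ax": 0,"ay": 0,"az": 0,"x": 0,"y": 0,"z": -0.045,"grip": 0.01},
    {"ax": 0,"ay": 0,"az": 0,"x": 0,"y": 0,"z": -0.047,"grip": 0.01},
    {"ax": 0,"ay": 0,"az": 0,"x": 0,"y": 0,"z": -0.048,"grip": 0.01},
  ],
)

```text
t: 8.2
position: [0.5554, 0.3236, -0.0012]
tcp_rot: [-1.567, -0.12, 0.119]
wrist_force: [-0.3, 5.4, 5.9]
finger_gap: 0.262
```

```bash
python3 - <<'E'
from h import *
p,R,s=cur(); print(s["t"],p,s["finger_gap"],s["wrist_force"],R.round(3))
c=cam("wrist"); cv2.imwrite("pics/w8.png",cv2.resize(c["color"],None,fx=1.5,fy=1.5))
c=cam("scene"); crop(c,"pics/s8.png",200,160,100,75,8)
E
```

```text
8.2 [ 0.55541744  0.32362534 -0.00120962] 0.2616733033808874 [-0.3428238   5.36816059  5.86442954] [[ 0.988  0.    -0.151]
 [ 0.151  0.001  0.988]
 [ 0.    -1.     0.001]]
```

View pics/w8.png

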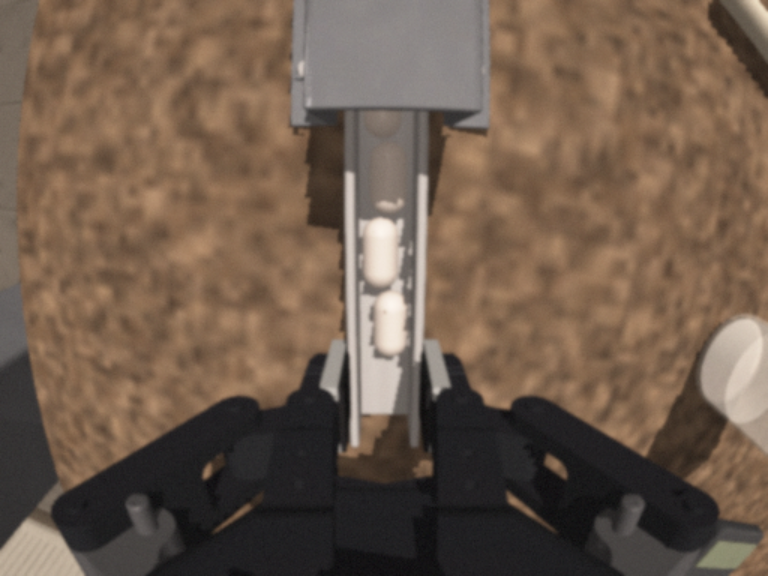

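View pics/s8.png

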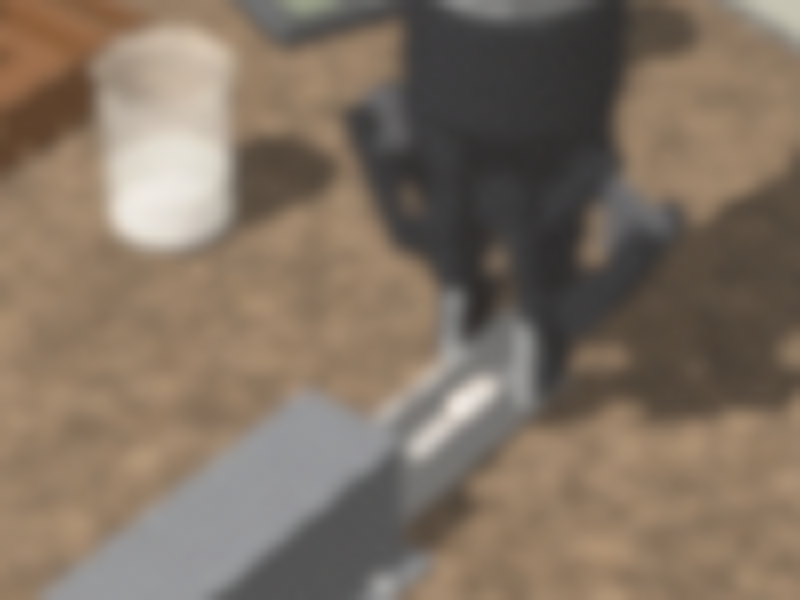

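>>> step_arm(
  targets=[
    {"ax": 0,"ay": 0,"az": 0,"x": 0,"y": -0.0005,"z": -0.001,"grip": 0.01},
    {"ax": 0,"ay": 0,"az": 0,"x": 0,"y": -0.0005,"z": -0.003,"grip": 0.01},
    {"ax": 0,"ay": 0,"az": 0,"x": 0,"y": -0.0005,"z": -0.007,"grip": 0.01},
    {"ax": 0,"ay": 0,"az": 0,"x": 0,"y": -0.0005,"z": -0.013,"grip": 0.01},
    {"ax": 0,"ay": 0,"az": 0,"x": 0,"y": -0.0005,"z": -0.02,"grip": 0.01},
    {"ax": 0,"ay": 0,"az": 0,"x": 0,"y": -0.0005,"z": -0.028,"grip": 0.01},
    {"ax": 0,"ay": 0,"az": 0,"x": 0,"y": -0.0005,"z": -0.036,"grip": 0.01},
    {"ax": 0,"ay": 0,"az": 0,"x": 0,"y": -0.0005,"z": -0.044,"grip": 0.01},
    {"ax": 0,"ay": 0,"az": 0,"x": 0,"y": -0.0005,"z": -0.052,"grip": 0.01},
    {"ax": 0,"ay": 0,"az": 0,"x": 0,"y": -0.0005,"z": -0.06,"grip": 0.01},
    {"ax": 0,"ay": 0,"az": 0,"x": 0,"y": -0.0005,"z": -0.068,"grip": 0.01},
    {"ax": 0,"ay": 0,"az": 0,"x": 0,"y": -0.0005,"z": -0.076,"grip": 0.01},
  ],
)

```text
t: 9.5
position: [0.5668, 0.2478, -0.0011]
tcp_rot: [-1.568, -0.119, 0.12]
wrist_force: [0.3, 1.2, -0.9]
finger_gap: 0.263
```

>>> step_arm(
  targets=[
    {"ax": 0,"ay": 0,"az": 0,"x": 0,"y": 0,"z": -0.008,"grip": 0.01},
    {"ax": 0,"ay": 0,"az": 0,"x": 0,"y": 0,"z": -0.016,"grip": 0.01},
    {"ax": 0,"ay": 0,"az": 0,"x": 0,"y": 0,"z": -0.023,"grip": 0.01},
    {"ax": 0,"ay": 0,"az": 0,"x": 0,"y": 0,"z": -0.03,"grip": 0.01},
    {"ax": 0,"ay": 0,"az": 0,"x": 0,"y": 0,"z": -0.036,"grip": 0.01},
    {"ax": 0,"ay": 0,"az": 0,"x": 0,"y": 0,"z": -0.04,"grip": 0.01},
    {"ax": 0,"ay": 0,"az": 0,"x": 0,"y": 0,"z": -0.043,"grip": 0.01},
    {"ax": 0,"ay": 0,"az": 0,"x": 0,"y": 0,"z": -0.045,"grip": 0.01},
    {"ax": 0,"ay": 0,"az": 0,"x": 0,"y": 0,"z": -0.046,"grip": 0.01},
    {"ax": 0,"ay": 0,"az": 0,"x": 0,"y": 0,"z": -0.046,"grip": 0.01},
  ],
)

```text
t: 10.5
position: [0.5738, 0.2029, -0.001]
tcp_rot: [-1.568, -0.119, 0.119]
wrist_force: [0.8, -1.4, -1.4]
finger_gap: 0.265
```

```bash
python3 - <<'E'
from h import *
p,R,s=cur(); print(s["t"],p,s["finger_gap"],s["wrist_force"],R.round(3),s["joint_positions"])
c=cam("wrist"); cv2.imwrite("pics/w9.png",cv2.resize(c["color"],None,fx=1.5,fy=1.5))
E
```

```text
10.5 [ 0.57376948  0.2029446  -0.00097968] 0.2653671570390666 [ 0.79748645 -1.43097322 -1.41532847] [[ 0.988  0.    -0.151]
 [ 0.151 -0.     0.988]
 [ 0.    -1.    -0.   ]] [ 2.20100450e-01  6.42346120e-01 -2.10088392e-01  7.18356739e-01
 -3.59480864e-04  1.63883567e+00]
```

View pics/w9.png

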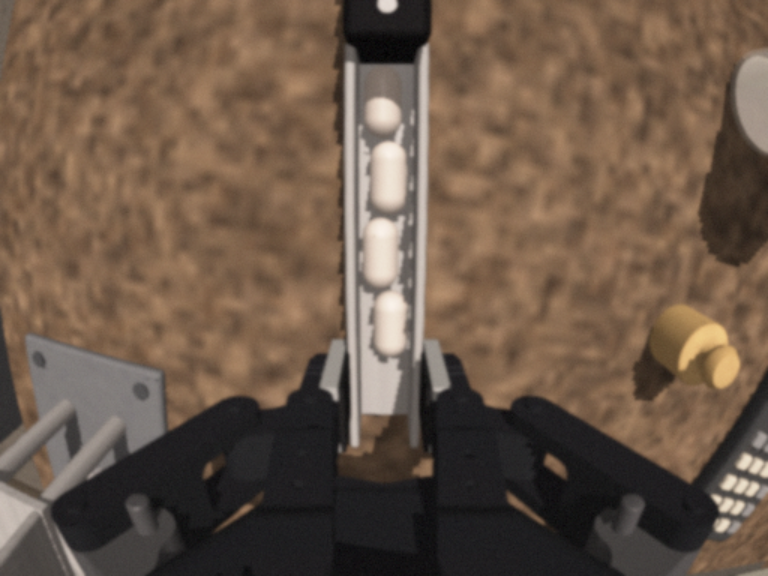

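>>> step_arm(
  targets=[
    {"ax": 0,"ay": 0,"az": 0,"x": 0,"y": 0.0005,"z": 0,"grip": 0.01},
    {"ax": 0,"ay": 0,"az": 0,"x": 0,"y": 0.0005,"z": 0,"grip": 0.022},
    {"ax": 0,"ay": 0,"az": 0,"x": 0,"y": 0.0005,"z": 0,"grip": 0.025},
    {"ax": 0,"ay": 0,"az": 0,"x": 0,"y": 0.0005,"z": 0,"grip": 0.03},
    {"ax": 0,"ay": 0,"az": 0,"x": 0,"y": 0.0005,"z": 0,"grip": 0.04},
    {"ax": 0,"ay": 0,"az": 0,"x": 0,"y": 0.0005,"z": 0,"grip": 0.05},
    {"ax": 0,"ay": 0,"az": 0,"x": 0,"y": -0.01,"z": 0,"grip": 0.05},
    {"ax": 0,"ay": 0,"az": 0,"x": 0,"y": -0.03,"z": 0,"grip": 0.05},
    {"ax": 0,"ay": 0,"az": 0,"x": 0,"y": -0.06,"z": 0,"grip": 0.05},
    {"ax": 0,"ay": 0,"az": 0,"x": 0,"y": -0.1,"z": 0,"grip": 0.05},
    {"ax": 0,"ay": 0,"az": 0,"x": 0,"y": -0.12,"z": 0,"grip": 0.05},
    {"ax": 0,"ay": 0,"az": 0,"x": 0,"y": -0.12,"z": 0,"grip": 0.05},
  ],
)

```text
t: 11.75
position: [0.5761, 0.2037, 0.1233]
tcp_rot: [-1.566, -0.125, 0.114]
wrist_force: [-0.1, 0.1, 0.5]
finger_gap: 0.587
```

```bash
python3 - <<'E'
from h import *
p,R,s=cur(); print(s["t"],p,s["finger_gap"],s["wrist_force"])
c=cam("wrist"); cv2.imwrite("pics/w10.png",cv2.resize(c["color"],None,fx=1.5,fy=1.5))
c=cam("top"); crop(c,"pics/t10.png",180,180,100,70,8)
E
```

```text
11.75 [0.57609013 0.20367765 0.12329344] 0.5869503915411064 [-0.11412329  0.11046618  0.48202148]
```

View pics/w10.png

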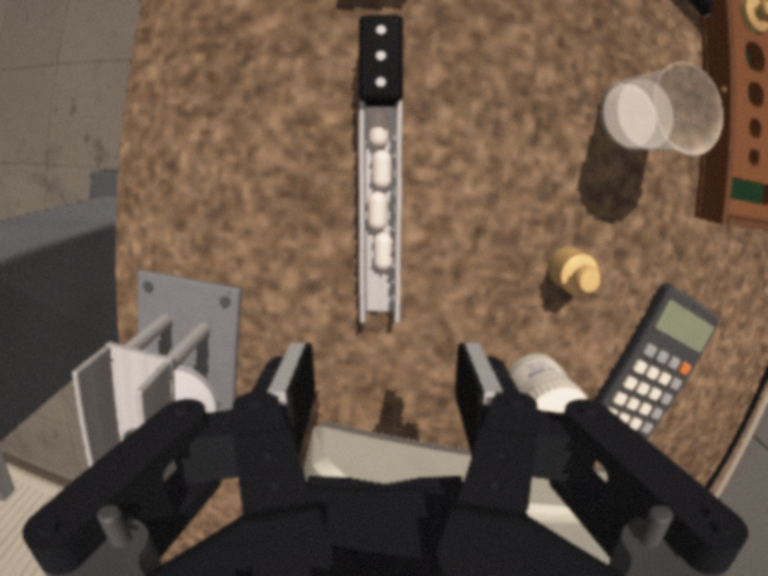

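```bash
python3 - <<'E'
from h import *
p,R,s=cur(); c=cam("wrist"); print(p,R.round(3))
crop(c,"pics/w10z.png",225,0,60,230,3)
f=lambda U,V,z: plane(c,(U+.5)/1.5-.5,(V+.5)/1.5-.5,z)
g=f(381.5,55,.036); m=(f(362,322,.026)+f(397,321,.026))/2
print("grip",g,"mouth",m,np.linalg.norm((g-m)[:2]),np.degrees(np.arctan2(*(m-g)[[1,0]])))
E
```

```text
[0.57391598 0.20314406 0.11956568] [[ 0.988  0.001 -0.152]
 [ 0.152  0.     0.988]
 [ 0.001 -1.     0.   ]]
grip [0.553097   0.32747841 0.036     ] mouth [0.57447873 0.17754645 0.026     ] 0.1514489147635918 -81.88380193954717
```

View pics/w10z.png

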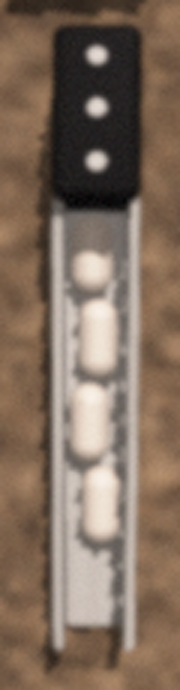

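```bash
python3 - <<'E'
from h import *
p,R,s=cur(); c=cam("wrist"); print(s["t"],p)
f=lambda U,V,z: plane(c,(U+.5)/3-.5+225,(V+.5)/3-.5,z)
g=f(96,107,.036); m=(f(57,648,.026)+f(130,648,.026))/2
print("grip",g,"mouth",m,np.linalg.norm((g-m)[:2]),np.degrees(np.arctan2(*(m-g)[[1,0]])))
# piece-gap etc; targets
for z in (.1,.06,.02): print(rel(p,R,[g[0],g[1],z],Rw(8.4,0)), rel(p,R,[g[0],g[1],z],Rw(8.4,20))[1])
print(Rw(8.4,20)[:,1])
E
```

```text
11.9 [0.57328358 0.2029885  0.11862089]
grip [0.55414829 0.32833206 0.036     ] mouth [0.57649639 0.176704   0.026     ] 0.15326612944302692 -81.61567662537905
(array([1.000e-04, 1.860e-02, 1.268e-01]), array([ 0.  ,  0.31, -0.04])) [20.    0.3  -0.09]
(array([1.000e-04, 5.860e-02, 1.268e-01]), array([ 0.  ,  0.31, -0.04])) [20.    0.3  -0.09]
(array([1.000e-04, 9.860e-02, 1.268e-01]), array([ 0.  ,  0.31, -0.04])) [20.    0.3  -0.09]
[-0.04996334  0.33835107 -0.93969262]
```

```bash
python3 - <<'E'
from h import *
c=cam("scene"); p=np.array([.5554,.3236,-.0012]);R=Rw(8.6)
for yt in (-.02,-.015,-.01,-.005,0,.01,.022): print(yt,[proj(c,p+R@np.array([a,yt,zz])).round(1).tolist() for a in (-.012,.012) for zz in (.011,)])
print("near tip seen",525/8+199.5,405/8+159.5,"far tip", 455/8+199.5,355/8+159.5)
E
```

```text
-0.02 [[263.2, 208.7], [256.4, 205.4]]
-0.015 [[263.1, 210.0], [256.4, 206.7]]
-0.01 [[263.1, 211.4], [256.3, 208.1]]
-0.005 [[263.0, 212.7], [256.3, 209.4]]
0 [[263.0, 214.1], [256.3, 210.7]]
0.01 [[262.9, 216.7], [256.2, 213.4]]
0.022 [[262.8, 219.9], [256.2, 216.5]]
near tip seen 265.125 210.125 far tip 256.375 203.875
```

```bash
python3 - <<'E'
from h import *
p,R,s=cur(); print(s["t"],p)
for z in (.12,.08): print(rel(p,R,[.555,.321,z],Rw(8.4,-20)))
E
```

```text
12.0 [0.57285924 0.20290146 0.11786983]
(array([ 0.0002, -0.0021,  0.1194]), array([-19.99,   0.33,  -0.06]))
(array([0.0003, 0.0379, 0.1194]), array([-19.99,   0.33,  -0.06]))
```

>>> step_arm(
  targets=[
    {"ax": -5,"ay": 0,"az": 0,"x": 0,"y": -0.002,"z": 0.03,"grip": 0.05},
    {"ax": -12,"ay": 0,"az": 0,"x": 0,"y": 0,"z": 0.07,"grip": 0.05},
    {"ax": -18,"ay": 0.3,"az": 0,"x": 0,"y": 0.02,"z": 0.1,"grip": 0.05},
    {"ax": -20,"ay": 0.3,"az": 0,"x": 0,"y": 0.035,"z": 0.115,"grip": 0.05},
    {"ax": -20,"ay": 0.3,"az": 0,"x": 0,"y": 0.038,"z": 0.119,"grip": 0.05},
    {"ax": -20,"ay": 0.3,"az": 0,"x": 0,"y": 0.038,"z": 0.119,"grip": 0.045},
    {"ax": -20,"ay": 0.3,"az": 0,"x": 0,"y": 0.038,"z": 0.119,"grip": 0.045},
  ],
)

```text
t: 12.7
position: [0.5561, 0.3196, 0.0813]
tcp_rot: [-1.916, -0.14, 0.097]
wrist_force: [0.1, -0.5, 0.9]
finger_gap: 0.529
```

```bash
python3 - <<'E'
from h import *
p,R,s=cur(); print(s["t"],p,R.round(3),s["joint_positions"])
print(rel(p,R,[.555,.321,.02],Rw(8.4,-20)),rel(p,R,[.555,.321,-.001],Rw(8.4,-20)))
c=cam("wrist"); cv2.imwrite("pics/w11.png",cv2.resize(c["color"],None,fx=1.5,fy=1.5))
c=cam("scene"); crop(c,"pics/s11.png",200,160,100,75,8)
E
```

```text
12.7 [0.55614014 0.31957249 0.08134264] [[ 0.989  0.05  -0.136]
 [ 0.145 -0.338  0.93 ]
 [ 0.001 -0.94  -0.342]] [ 0.5715176   0.75005226  0.18766142  1.15664894 -0.31683896  2.0204265 ]
(array([-0.001 ,  0.0571,  0.0224]), array([-0.02, -0.06,  0.03])) (array([-0.001 ,  0.0768,  0.0296]), array([-0.02, -0.06,  0.03]))
```

View pics/w11.png

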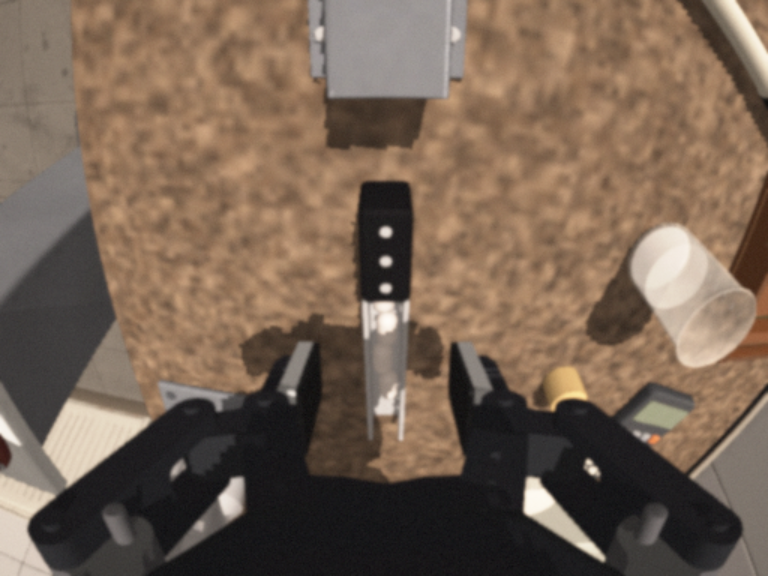

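View pics/s11.png

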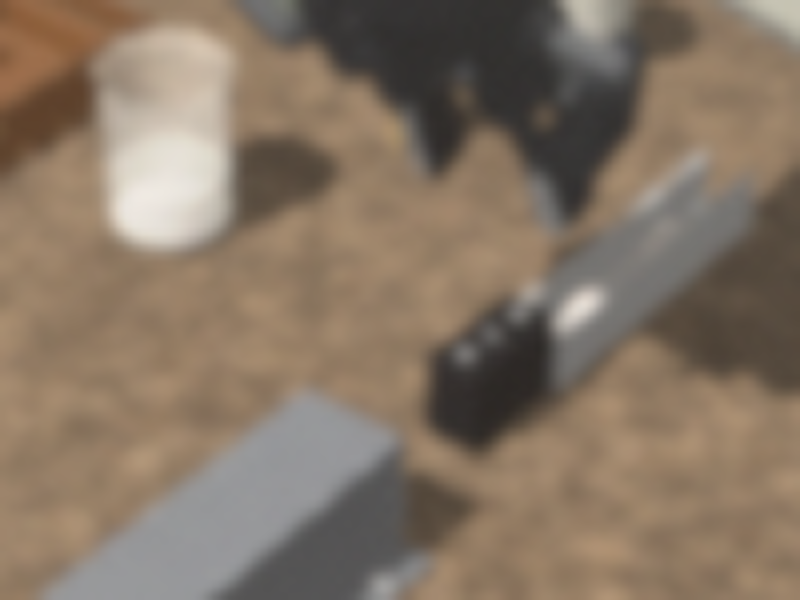

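>>> step_arm(
  targets=[
    {"ax": 0,"ay": 0,"az": 0,"x": -0.0005,"y": 0.02,"z": 0.008,"grip": 0.045},
    {"ax": 0,"ay": 0,"az": 0,"x": -0.001,"y": 0.043,"z": 0.0167,"grip": 0.045},
    {"ax": 0,"ay": 0,"az": 0,"x": -0.001,"y": 0.057,"z": 0.0224,"grip": 0.045},
    {"ax": 0,"ay": 0,"az": 0,"x": -0.001,"y": 0.063,"z": 0.0245,"grip": 0.045},
    {"ax": 0,"ay": 0,"az": 0,"x": -0.001,"y": 0.063,"z": 0.0245,"grip": 0.045},
    {"ax": 0,"ay": 0,"az": 0,"x": -0.001,"y": 0.063,"z": 0.0245,"grip": 0.045},
  ],
)

```text
t: 13.4
position: [0.5553, 0.3221, 0.0144]
tcp_rot: [-1.915, -0.142, 0.096]
wrist_force: [0.7, -0.5, 0.0]
finger_gap: 0.529
```

```bash
python3 - <<'E'
from h import *
p,R,s=cur(); print(s["t"],p,s["wrist_force"])
print(rel(p,R,[.555,.321,-.001],Rw(8.4,-20)))
c=cam("wrist"); cv2.imwrite("pics/w12.png",cv2.resize(c["color"],None,fx=1.5,fy=1.5))
c=cam("scene"); crop(c,"pics/s12.png",200,160,100,75,8)
E
```

```text
13.4 [0.55525676 0.32211062 0.01442463] [ 0.73340405 -0.50679464  0.00424588]
(array([-0.0004,  0.0149,  0.0043]), array([-0.03, -0.04,  0.11]))
```

View pics/w12.png

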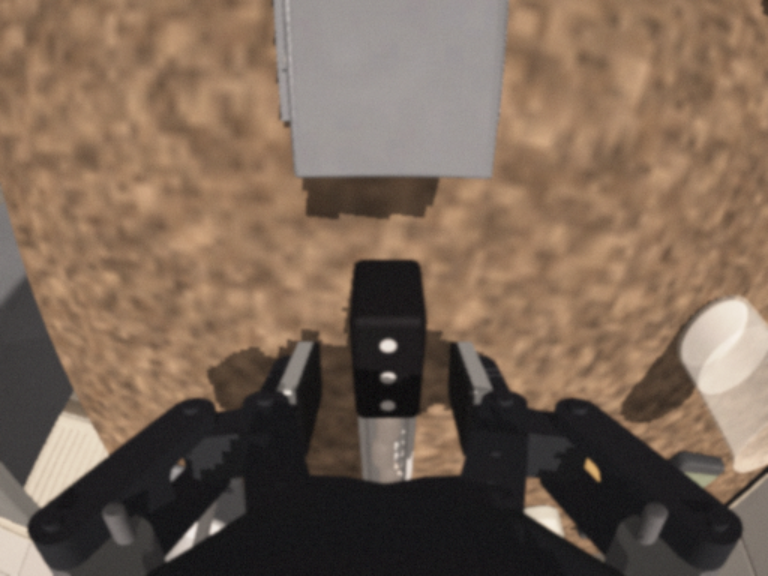

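View pics/s12.png

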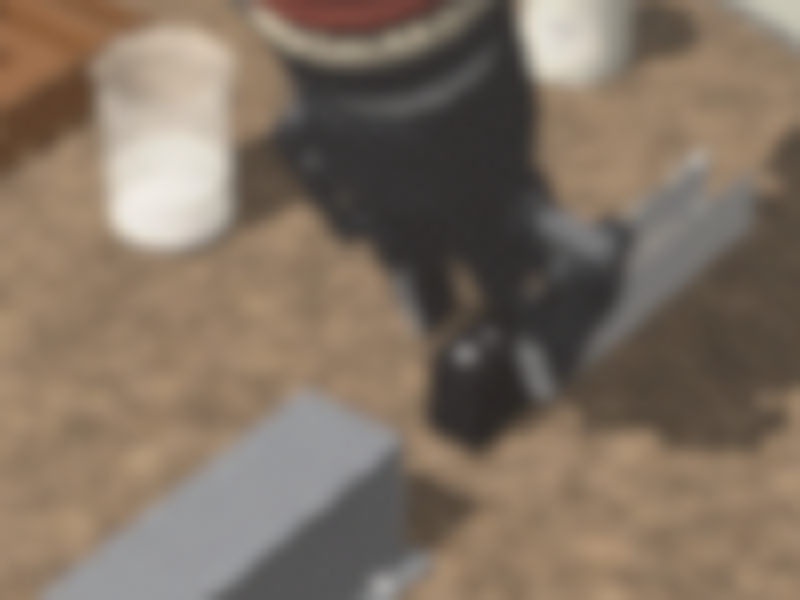

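>>> step_arm(
  targets=[
    {"ax": 0,"ay": 0,"az": 0,"x": 0.001,"y": 0.005,"z": 0.0015,"grip": 0.045},
    {"ax": 0,"ay": 0,"az": 0,"x": 0.001,"y": 0.01,"z": 0.003,"grip": 0.045},
    {"ax": 0,"ay": 0,"az": 0,"x": 0.001,"y": 0.014,"z": 0.004,"grip": 0.04},
    {"ax": 0,"ay": 0,"az": 0,"x": 0.001,"y": 0.014,"z": 0.004,"grip": 0.035},
    {"ax": 0,"ay": 0,"az": 0,"x": 0.001,"y": 0.014,"z": 0.004,"grip": 0.03},
  ],
)

```text
t: 14.0
position: [0.5555, 0.321, -0.0013]
tcp_rot: [-1.916, -0.141, 0.098]
wrist_force: [0.4, 0.4, 0.7]
finger_gap: 0.355
```

```bash
python3 - <<'E'
from h import *
p,R,s=cur(); print(s["t"],p,s["wrist_force"],s["finger_gap"])
c=cam("wrist"); crop(c,"pics/w13.png",150,150,220,160,3)
c=cam("scene"); crop(c,"pics/s13.png",230,180,60,45,12)
E
```

```text
14.0 [ 0.55554884  0.3210387  -0.00133001] [0.41821462 0.43193247 0.66353667] 0.3545270604426627
```

View pics/w13.png

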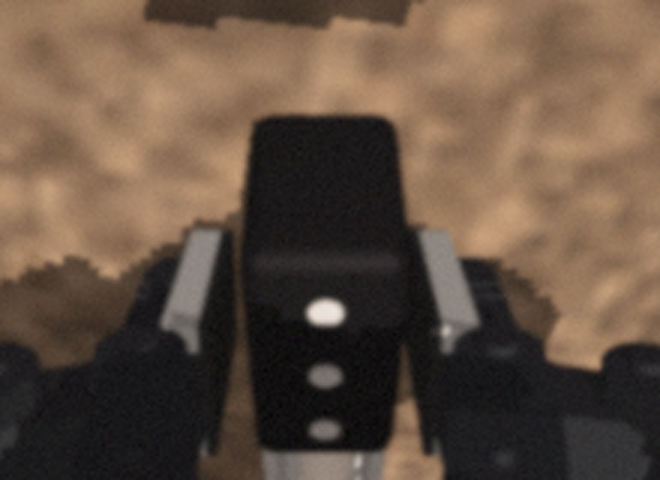

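View pics/s13.png

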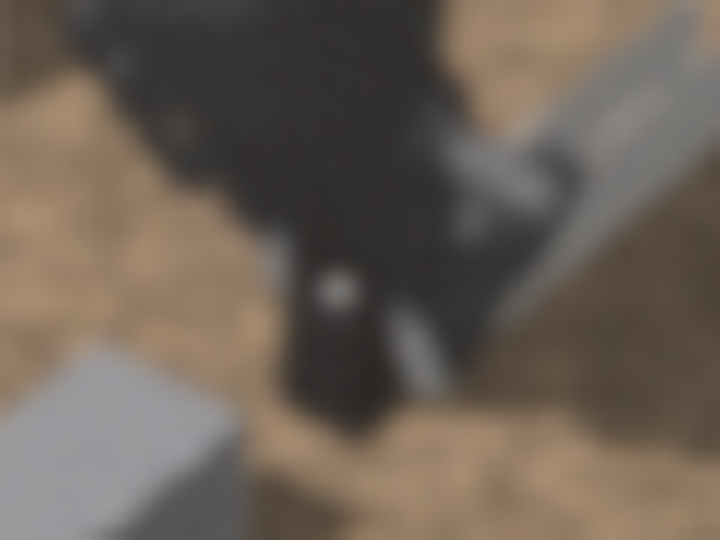

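>>> step_arm(
  targets=[
    {"ax": 0,"ay": 0,"az": 0,"x": 0,"y": 0,"z": 0,"grip": 0.027},
    {"ax": 0,"ay": 0,"az": 0,"x": 0,"y": 0,"z": 0,"grip": 0.025},
    {"ax": 0,"ay": 0,"az": 0,"x": 0,"y": 0,"z": 0,"grip": 0.022},
    {"ax": 0,"ay": 0,"az": 0,"x": 0,"y": 0,"z": 0,"grip": 0.018},
    {"ax": 0,"ay": 0,"az": 0,"x": 0,"y": 0,"z": 0,"grip": 0.01},
    {"ax": 0,"ay": 0,"az": 0,"x": 0,"y": 0,"z": 0,"grip": 0.005},
    {"ax": 0,"ay": 0,"az": 0,"x": 0,"y": 0,"z": 0,"grip": 0.005},
    {"ax": 0,"ay": 0,"az": 0,"x": 0,"y": 0,"z": 0,"grip": 0.005},
  ],
)

```text
t: 14.9
position: [0.556, 0.3214, -0.0008]
tcp_rot: [-1.916, -0.142, 0.097]
wrist_force: [0.1, 1.2, 6.0]
finger_gap: 0.271
```

```bash
python3 - <<'E'
from h import *
p,R,s=cur(); print(s["t"],p,s["wrist_force"],s["finger_gap"],R.round(3))
c=cam("scene"); crop(c,"pics/s14.png",200,150,100,75,8)
up=np.array([0,0,.1]); print(R.T@up)
E
```

```text
14.9 [ 0.55598285  0.32135712 -0.00075003] [0.09947171 1.18635905 6.03159279] 0.27119948460080284 [[ 0.989  0.052 -0.137]
 [ 0.146 -0.338  0.93 ]
 [ 0.002 -0.94  -0.342]]
[ 0.00015599 -0.0939774  -0.03417929]
```

View pics/s14.png

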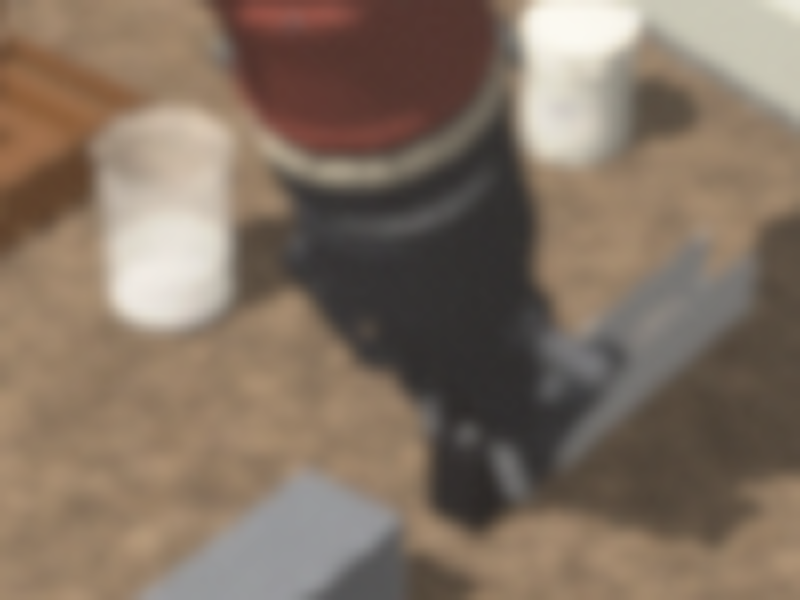

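>>> step_arm(
  targets=[
    {"ax": 0,"ay": 0,"az": 0,"x": 0,"y": -0.001,"z": -0.0004,"grip": 0.005},
    {"ax": 0,"ay": 0,"az": 0,"x": 0,"y": -0.003,"z": -0.0011,"grip": 0.005},
    {"ax": -0.5,"ay": 0,"az": 0,"x": 0,"y": -0.006,"z": -0.0022,"grip": 0.005},
    {"ax": -1,"ay": 0,"az": 0,"x": 0,"y": -0.01,"z": -0.0036,"grip": 0.005},
    {"ax": -1.5,"ay": 0,"az": 0,"x": 0,"y": -0.015,"z": -0.0055,"grip": 0.005},
    {"ax": -2,"ay": 0,"az": 0,"x": 0,"y": -0.02,"z": -0.0073,"grip": 0.005},
    {"ax": -2,"ay": 0,"az": 0,"x": 0,"y": -0.025,"z": -0.0091,"grip": 0.005},
    {"ax": -2,"ay": 0,"az": 0,"x": 0,"y": -0.028,"z": -0.0102,"grip": 0.005},
    {"ax": -2,"ay": 0,"az": 0,"x": 0,"y": -0.03,"z": -0.0109,"grip": 0.005},
    {"ax": -2,"ay": 0,"az": 0,"x": 0,"y": -0.03,"z": -0.0109,"grip": 0.005},
  ],
)

```text
t: 15.95
position: [0.5559, 0.3212, 0.0312]
tcp_rot: [-1.95, -0.144, 0.095]
wrist_force: [-0.3, -0.2, -2.9]
finger_gap: 0.267
```

```bash
python3 - <<'E'
from h import *
p,R,s=cur(); print(s["t"],p,s["wrist_force"],s["finger_gap"],R.round(3))
c=cam("scene"); crop(c,"pics/s15.png",200,150,100,75,8)
c=cam("wrist"); crop(c,"pics/w15.png",150,130,220,200,3)
E
```

```text
15.95 [0.55589156 0.32121939 0.03119888] [-0.26381609 -0.20728604 -2.86617645] 0.2670878555664527 [[ 0.989  0.056 -0.135]
 [ 0.146 -0.37   0.917]
 [ 0.001 -0.927 -0.374]]
```

View pics/s15.png

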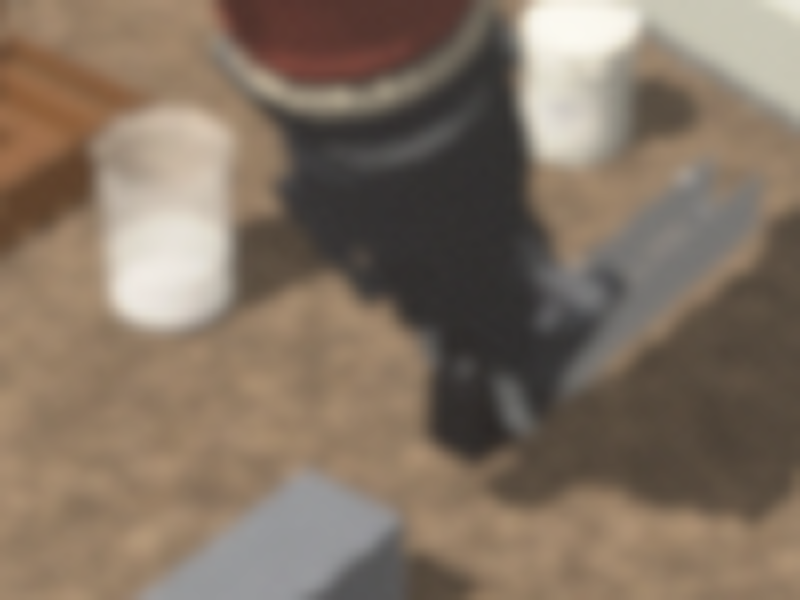

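View pics/w15.png

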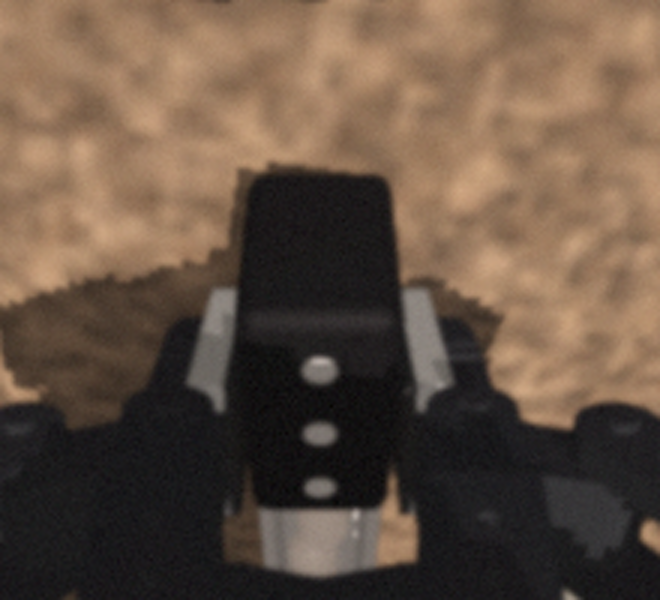

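```bash
cat >> h.py <<'E'
def Rc(yaw,pitch):  # pitch>0 mouth down
    return (Ro.from_euler('z',yaw,degrees=True)*Ro.from_euler('y',pitch,degrees=True)).as_matrix()
Rg=Ro.from_matrix([[.989,.052,-.137],[.146,-.338,.93],[.002,-.94,-.342]]).as_matrix()
Pg=np.array([.55598,.32136,-.00075]); Mg=np.array([.5766,.176,.0])  # mouth at underside level
RT=Rc(-81.5,0).T@Rg; mt=Rg.T@(Mg-Pg)   # tool in chute; mouth in tool
SD=np.array([-.026,-.99966,0]); SO=np.array([.4405,.0833,0])
def tool_for(yaw,pitch,mouth):
    R=Rc(yaw,pitch)@RT; return np.array(mouth)-R@mt, R
def chute_now(p,R):
    return p+R@mt, R@RT.T
E
python3 - <<'E'
from h import *
p,R,s=cur(); m,C=chute_now(p,R); print(s["t"],p,"mouth",m,"dir",C[:,0].round(3),"mt",mt)
sx=lambda x,z: SO+SD*x+np.array([0,0,z])
for nm,yaw,pi,mo in [("up",-81.5,-2,m+[0,0,.06]),("pre",-91.5,-2,sx(-.11,.09)),("in",-91.5,-2,sx(-.014,.088))]:
    P,Rt=tool_for(yaw,pi,mo); print(nm,mo.round(3),P.round(3),rel(p,R,P,Rt))
E
```

```text
16.05 [0.55563984 0.32106111 0.03076072] mouth [0.57624974 0.17581732 0.03665556] dir [ 0.148 -0.988  0.035] mt [-0.00086051  0.04948656 -0.13822307]
up [0.576 0.176 0.097] [0.556 0.321 0.091] (array([ 0.0001, -0.0557, -0.0225]), array([ 0.01,  0.03, -0.07]))
pre [0.443 0.193 0.09 ] [0.448 0.34  0.084] (array([-0.1034, -0.0624,  0.0118]), array([-0.01,  9.3 ,  3.68]))
in [0.441 0.097 0.088] [0.446 0.244 0.082] (array([-0.1199, -0.0251, -0.0751]), array([-0.01,  9.3 ,  3.68]))
```

>>> step_arm(
  targets=[
    {"ax": 0,"ay": 0.1,"az": 0,"x": -0.001,"y": -0.0006,"z": 0.0001,"grip": 0.005},
    {"ax": 0,"ay": 0.5,"az": 0.2,"x": -0.005,"y": -0.003,"z": 0.0006,"grip": 0.005},
    {"ax": 0,"ay": 1.1,"az": 0.4,"x": -0.0125,"y": -0.0075,"z": 0.0014,"grip": 0.005},
    {"ax": 0,"ay": 2,"az": 0.8,"x": -0.023,"y": -0.0137,"z": 0.0026,"grip": 0.005},
    {"ax": 0,"ay": 3.3,"az": 1.3,"x": -0.036,"y": -0.0217,"z": 0.004,"grip": 0.005},
    {"ax": 0,"ay": 4.65,"az": 1.85,"x": -0.0515,"y": -0.031,"z": 0.006,"grip": 0.005},
    {"ax": 0,"ay": 6,"az": 2.4,"x": -0.067,"y": -0.0403,"z": 0.0077,"grip": 0.005},
    {"ax": 0,"ay": 7.2,"az": 2.9,"x": -0.08,"y": -0.0484,"z": 0.0092,"grip": 0.005},
    {"ax": 0,"ay": 8.2,"az": 3.3,"x": -0.091,"y": -0.0546,"z": 0.0104,"grip": 0.005},
    {"ax": 0,"ay": 8.8,"az": 3.5,"x": -0.098,"y": -0.059,"z": 0.0112,"grip": 0.005},
    {"ax": 0,"ay": 9.2,"az": 3.65,"x": -0.1025,"y": -0.0615,"z": 0.0117,"grip": 0.005},
    {"ax": 0,"ay": 9.3,"az": 3.7,"x": -0.1035,"y": -0.0624,"z": 0.0118,"grip": 0.005},
  ],
)

```text
t: 17.25
position: [0.4479, 0.3402, 0.0845]
tcp_rot: [-1.954, 0.026, -0.02]
wrist_force: [0.1, -0.2, -3.4]
finger_gap: 0.263
```

```bash
python3 - <<'E'
from h import *
c=cam("top"); crop(c,"pics/t16.png",190,190,190,80,4)
d=cam("scene"); crop(d,"pics/s16.png",200,120,190,120,4)
p,R,s=cur(); m,C=chute_now(p,R); print(s["t"],p,"mouth",m,"dir",C[:,0].round(3),s["finger_gap"],s["wrist_force"])
print("pred mouth px top",proj(c,m+[0,0,.026]),"scene",proj(d,m+[0,0,.026]))
E
```

```text
17.35 [0.44832854 0.3399772  0.08419209] mouth [0.44339399 0.19335994 0.09004922] dir [-0.026 -0.999  0.035] 0.2708761525765658 [ 0.08753994 -0.34333731 -2.87567734]
pred mouth px top [311.83777893 242.41401005] scene [325.95688982 175.67854591]
```

View pics/t16.png

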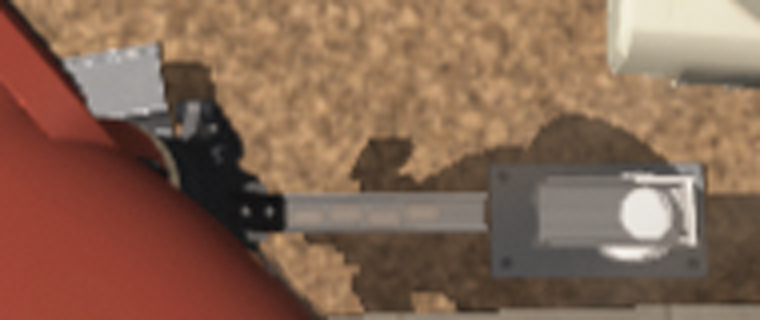

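View pics/s16.png

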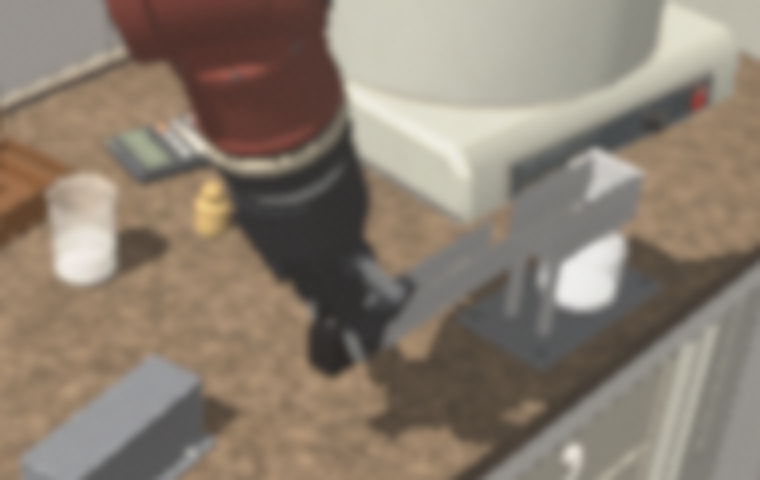

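```bash
python3 - <<'E'
from h import *
p,R,s=cur(); m,C=chute_now(p,R)
d=cam("scene"); im=cv2.resize(d["color"][140:220,280:380],None,fx=8,fy=8,interpolation=cv2.INTER_CUBIC)
for o in [(0,.012,.026),(0,-.012,.026),(0,-.012,0)]:
    q=proj(d,m+C@np.array(o)); cv2.circle(im,(int((q[0]-280+.5)*8),int((q[1]-140+.5)*8)),4,(0,0,255),1)
cv2.imwrite("pics/s17.png",im)
c=cam("top"); im=cv2.resize(c["color"][220:265,280:370],None,fx=8,fy=8,interpolation=cv2.INTER_CUBIC)
for o in [(0,.012,.026),(0,-.012,.026),(-.1,.012,.026),(-.1,-.012,.026)]:
    q=proj(c,m+C@np.array(o)); cv2.circle(im,(int((q[0]-280+.5)*8),int((q[1]-220+.5)*8)),4,(0,0,255),1)
cv2.imwrite("pics/t17.png",im)
E
```

```text
(no output)
```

View pics/s17.png

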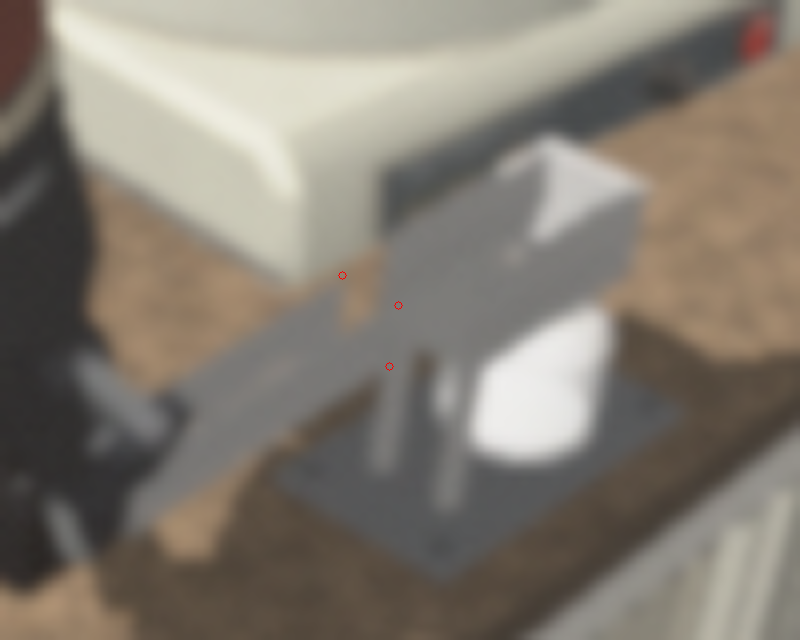

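View pics/t17.png

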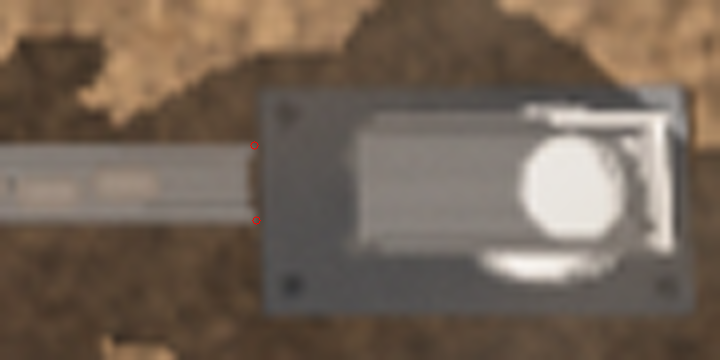

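```bash
python3 - <<'E'
from h import *
p,R,s=cur(); print(s["t"])
sx=lambda x,z: SO+SD*x+np.array([0,0,z])
P,Rt=tool_for(-91.5,-2,sx(-.014,.089)); print(rel(p,R,P,Rt), R.round(3))
E
```

```text
17.45
(array([ 0.    ,  0.0367, -0.0887]), array([-0.  , -0.01, -0.02])) [[ 1.    -0.009  0.027]
 [-0.028 -0.374  0.927]
 [ 0.002 -0.927 -0.374]]
```

>>> step_arm(
  targets=[
    {"ax": 0,"ay": 0,"az": 0,"x": 0,"y": 0.0004,"z": -0.0009,"grip": 0.005},
    {"ax": 0,"ay": 0,"az": 0,"x": 0,"y": 0.0018,"z": -0.0044,"grip": 0.005},
    {"ax": 0,"ay": 0,"az": 0,"x": 0,"y": 0.0044,"z": -0.0106,"grip": 0.005},
    {"ax": 0,"ay": 0,"az": 0,"x": 0,"y": 0.0081,"z": -0.0195,"grip": 0.005},
    {"ax": 0,"ay": 0,"az": 0,"x": 0,"y": 0.0128,"z": -0.031,"grip": 0.005},
    {"ax": 0,"ay": 0,"az": 0,"x": 0,"y": 0.0184,"z": -0.0444,"grip": 0.005},
    {"ax": 0,"ay": 0,"az": 0,"x": 0,"y": 0.0239,"z": -0.0577,"grip": 0.005},
    {"ax": 0,"ay": 0,"az": 0,"x": 0,"y": 0.0286,"z": -0.0692,"grip": 0.005},
    {"ax": 0,"ay": 0,"az": 0,"x": 0,"y": 0.0323,"z": -0.0781,"grip": 0.005},
    {"ax": 0,"ay": 0,"az": 0,"x": 0,"y": 0.0349,"z": -0.0843,"grip": 0.005},
    {"ax": 0,"ay": 0,"az": 0,"x": 0,"y": 0.0363,"z": -0.0878,"grip": 0.005},
    {"ax": 0,"ay": 0,"az": 0,"x": 0,"y": 0.0367,"z": -0.0887,"grip": 0.005},
  ],
)

```text
t: 18.65
position: [0.4456, 0.2438, 0.0834]
tcp_rot: [-1.954, 0.026, -0.02]
wrist_force: [-0.4, -0.6, -2.9]
finger_gap: 0.27
```

```bash
python3 - <<'E'
from h import *
c=cam("top"); crop(c,"pics/t18.png",260,210,110,60,7)
d=cam("scene"); crop(d,"pics/s18.png",280,140,100,75,8)
p,R,s=cur(); m,C=chute_now(p,R); print(s["t"],p,"mouth",m,"dir",C[:,0].round(3),s["finger_gap"],s["wrist_force"],s["joint_positions"])
sx=lambda x,z: SO+SD*x+np.array([0,0,z])
for th in (6,14,22,30,38):
    P,Rt=tool_for(-91.5,th,sx(-.014,.0885)); print(th,P.round(3),rel(p,R,P,Rt))
E
```

```text
18.75 [0.44564726 0.24420099 0.08332768] mouth [0.4407215  0.09758231 0.08915671] dir [-0.026 -0.999  0.035] 0.27179233191123064 [ 0.97941982  0.22850141 -2.78532773] [ 0.56432646  0.57387234 -0.16027185  1.05660985 -0.31677878  2.19840623]
6 [0.446 0.243 0.103] (array([ 0.0002, -0.018 , -0.0082]), array([7.98, 0.02, 0.01]))
14 [0.446 0.24  0.123] (array([ 0.0002, -0.0354, -0.019 ]), array([15.98,  0.03,  0.03]))
22 [0.446 0.234 0.143] (array([ 0.0003, -0.0512, -0.0321]), array([23.98,  0.04,  0.04]))
30 [0.445 0.225 0.161] (array([ 0.0003, -0.065 , -0.0472]), array([31.98,  0.05,  0.06]))
38 [0.445 0.213 0.178] (array([ 0.0004, -0.0765, -0.0641]), array([39.98,  0.06,  0.08]))
```

View pics/t18.png

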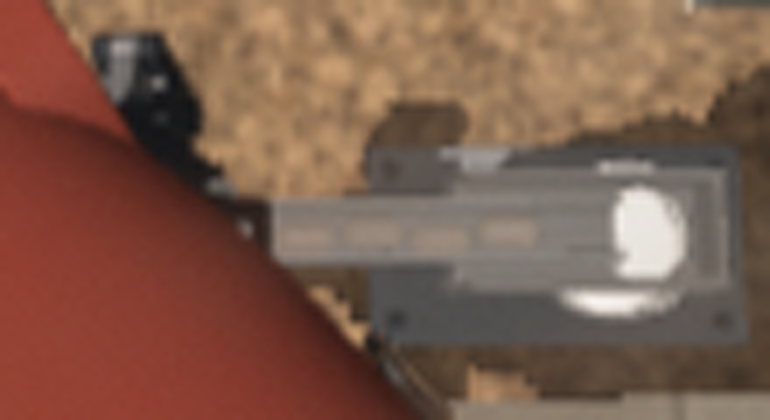

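View pics/s18.png

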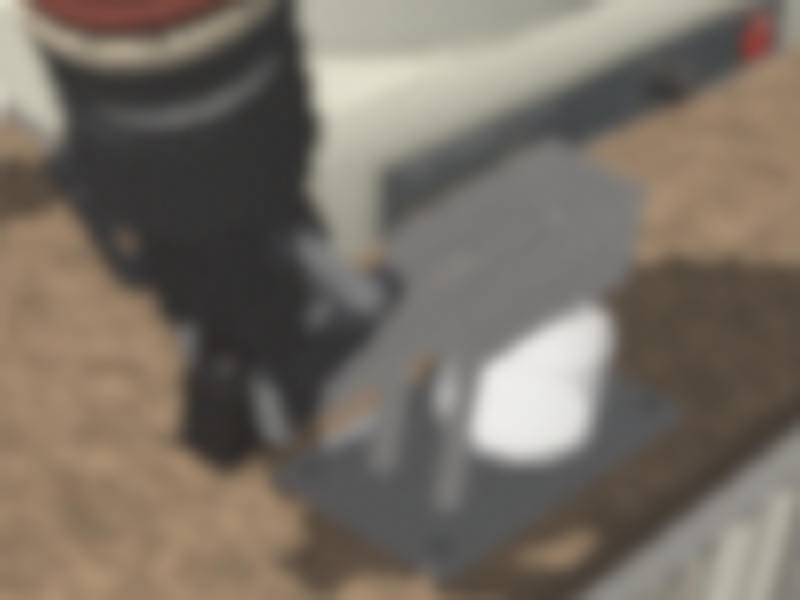

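>>> step_arm(
  targets=[
    {"ax": 1,"ay": 0,"az": 0,"x": 0,"y": -0.0023,"z": -0.0008,"grip": 0.005},
    {"ax": 4,"ay": 0,"az": 0,"x": 0,"y": -0.0092,"z": -0.0037,"grip": 0.005},
    {"ax": 8,"ay": 0,"az": 0,"x": 0,"y": -0.018,"z": -0.0082,"grip": 0.005},
    {"ax": 12,"ay": 0,"az": 0,"x": 0,"y": -0.0269,"z": -0.0133,"grip": 0.005},
    {"ax": 16,"ay": 0,"az": 0,"x": 0,"y": -0.0354,"z": -0.019,"grip": 0.005},
    {"ax": 20,"ay": 0,"az": 0,"x": 0,"y": -0.0435,"z": -0.0253,"grip": 0.005},
    {"ax": 24,"ay": 0,"az": 0,"x": 0,"y": -0.0512,"z": -0.0321,"grip": 0.005},
    {"ax": 28,"ay": 0,"az": 0,"x": 0,"y": -0.0583,"z": -0.0394,"grip": 0.005},
    {"ax": 32,"ay": 0,"az": 0,"x": 0,"y": -0.065,"z": -0.0472,"grip": 0.005},
    {"ax": 36,"ay": 0,"az": 0,"x": 0,"y": -0.0705,"z": -0.0552,"grip": 0.005},
    {"ax": 39,"ay": 0,"az": 0,"x": 0,"y": -0.074,"z": -0.0612,"grip": 0.005},
    {"ax": 40,"ay": 0,"az": 0,"x": 0,"y": -0.0752,"z": -0.0635,"grip": 0.005},
  ],
)

```text
t: 19.95
position: [0.4448, 0.2123, 0.1775]
tcp_rot: [-1.255, 0.016, -0.027]
wrist_force: [-0.4, -0.1, -2.4]
finger_gap: 0.271
```

>>> step_arm(
  targets=[
    {"ax": 0,"ay": 0,"az": 0,"x": 0,"y": 0,"z": 0,"grip": 0.005},
    {"ax": 0,"ay": 0,"az": 0,"x": 0,"y": 0,"z": 0,"grip": 0.005},
    {"ax": 0,"ay": 0,"az": 0,"x": 0,"y": 0,"z": 0,"grip": 0.005},
    {"ax": 0,"ay": 0,"az": 0,"x": 0,"y": 0,"z": 0,"grip": 0.005},
    {"ax": 0,"ay": 0,"az": 0,"x": 0,"y": 0,"z": 0,"grip": 0.005},
    {"ax": 0,"ay": 0,"az": 0,"x": 0,"y": 0,"z": 0,"grip": 0.005},
    {"ax": 0,"ay": 0,"az": 0,"x": 0,"y": 0,"z": 0,"grip": 0.005},
    {"ax": 0,"ay": 0,"az": 0,"x": 0,"y": 0,"z": 0,"grip": 0.005},
    {"ax": 0,"ay": 0,"az": 0,"x": 0,"y": 0,"z": 0,"grip": 0.005},
    {"ax": 0,"ay": 0,"az": 0,"x": 0,"y": 0,"z": 0,"grip": 0.005},
  ],
)

```text
t: 20.95
position: [0.4446, 0.2133, 0.1769]
tcp_rot: [-1.256, 0.016, -0.025]
wrist_force: [0.3, 0.4, -2.0]
finger_gap: 0.271
```

```bash
python3 - <<'E'
from h import *
c=cam("top"); crop(c,"pics/t19.png",260,200,110,70,7)
d=cam("scene"); crop(d,"pics/s19.png",270,120,110,85,7)
w=cam("wrist"); cv2.imwrite("pics/w19.png",cv2.resize(w["color"],None,fx=1.5,fy=1.5))
p,R,s=cur(); m,C=chute_now(p,R); print(s["t"],p,"mouth",m,"dir",C[:,0].round(3),s["finger_gap"],s["wrist_force"],s["joint_positions"])
E
```

```text
21.1 [0.44455108 0.21327889 0.17684398] mouth [0.44062577 0.09720086 0.08703442] dir [-0.019 -0.788 -0.616] 0.27147074486137196 [-0.18866521  0.58698561 -2.23521421] [ 0.08150953  0.19493639 -0.44321485  0.89538579  0.31228303  1.68567974]
```

View pics/t19.png

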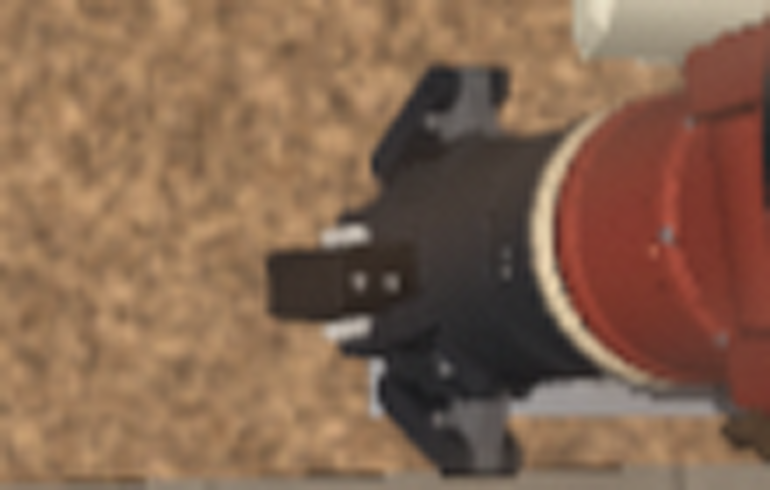

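View pics/s19.png

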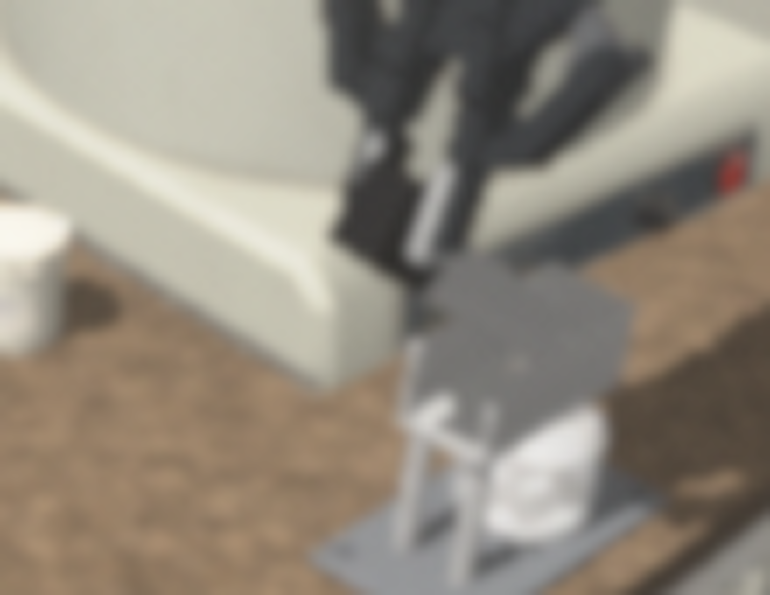

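View pics/w19.png

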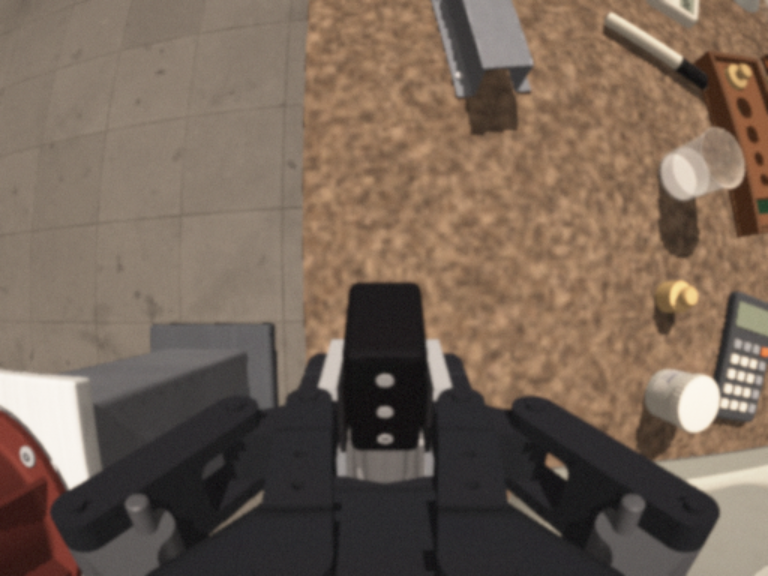

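```bash
python3 - <<'E'
from h import *
p,R,s=cur()
sx=lambda x,z: SO+SD*x+np.array([0,0,z])
for th in (34,30,26,22,18,14,10,6,2,-2):
    P,Rt=tool_for(-91.5,th,sx(-.014-.001*(38-th)/4,.089)); print(th,rel(p,R,P,Rt))
d=cam("scene"); crop(d,"pics/s20.png",330,170,40,30,16)
E
```

```text
34 (array([0.0004, 0.0083, 0.0048]), array([-4.01,  0.06,  0.04]))
30 (array([0.0004, 0.0185, 0.0082]), array([-8.01,  0.05,  0.04]))
26 (array([0.0004, 0.0289, 0.0108]), array([-12.01,   0.05,   0.03]))
22 (array([0.0003, 0.0394, 0.0128]), array([-16.01,   0.04,   0.02]))
18 (array([0.0003, 0.05  , 0.014 ]), array([-2.001e+01,  3.000e-02,  2.000e-02]))
14 (array([0.0003, 0.0605, 0.0146]), array([-2.401e+01,  2.000e-02,  1.000e-02]))
10 (array([0.0003, 0.071 , 0.0144]), array([-2.801e+01,  2.000e-02,  0.000e+00]))
6 (array([0.0002, 0.0814, 0.0135]), array([-3.201e+01,  1.000e-02, -0.000e+00]))
2 (array([0.0002, 0.0917, 0.0119]), array([-3.601e+01,  0.000e+00, -1.000e-02]))
-2 (array([0.0002, 0.1017, 0.0097]), array([-4.001e+01, -1.000e-02, -2.000e-02]))
```

View pics/s20.png

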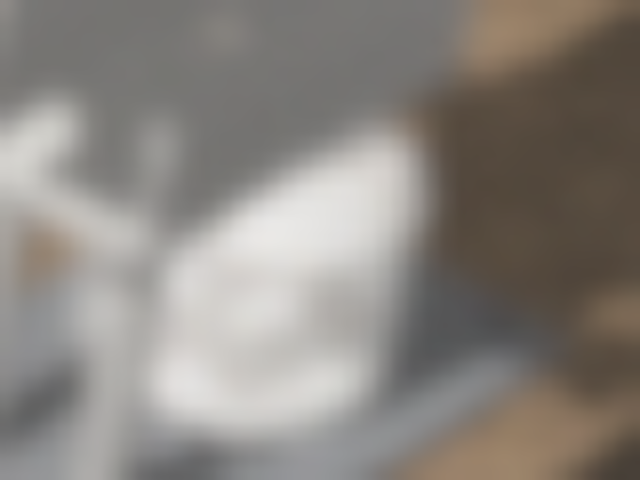

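>>> step_arm(
  targets=[
    {"ax": -4,"ay": 0,"az": 0,"x": 0.0003,"y": 0.0083,"z": 0.0048,"grip": 0.005},
    {"ax": -8,"ay": 0,"az": 0,"x": 0.0003,"y": 0.0185,"z": 0.0082,"grip": 0.005},
    {"ax": -12,"ay": 0,"az": 0,"x": 0.0003,"y": 0.0289,"z": 0.0108,"grip": 0.005},
    {"ax": -16,"ay": 0,"az": 0,"x": 0.0003,"y": 0.0394,"z": 0.0128,"grip": 0.005},
    {"ax": -20,"ay": 0,"az": 0,"x": 0.0003,"y": 0.05,"z": 0.014,"grip": 0.005},
    {"ax": -24,"ay": 0,"az": 0,"x": 0.0003,"y": 0.0605,"z": 0.0146,"grip": 0.005},
    {"ax": -28,"ay": 0,"az": 0,"x": 0.0003,"y": 0.071,"z": 0.0144,"grip": 0.005},
    {"ax": -32,"ay": 0,"az": 0,"x": 0.0002,"y": 0.0814,"z": 0.0135,"grip": 0.005},
    {"ax": -36,"ay": 0,"az": 0,"x": 0.0002,"y": 0.0917,"z": 0.0119,"grip": 0.005},
    {"ax": -39,"ay": 0,"az": 0,"x": 0.0002,"y": 0.0993,"z": 0.0103,"grip": 0.005},
    {"ax": -40,"ay": 0,"az": 0,"x": 0.0002,"y": 0.1017,"z": 0.0097,"grip": 0.005},
    {"ax": -40,"ay": 0,"az": 0,"x": 0.0002,"y": 0.1017,"z": 0.0097,"grip": 0.005},
  ],
)

```text
t: 22.35
position: [0.4457, 0.2543, 0.0824]
tcp_rot: [-1.954, 0.026, -0.018]
wrist_force: [-0.3, -0.1, -2.8]
finger_gap: 0.268
```

```bash
python3 - <<'E'
from h import *
c=cam("top"); crop(c,"pics/t21.png",260,210,110,60,7)
d=cam("scene"); crop(d,"pics/s21.png",290,140,90,70,8)
p,R,s=cur(); m,C=chute_now(p,R); print(s["t"],p,"mouth",m,"dir",C[:,0].round(3),s["finger_gap"],s["wrist_force"],s["joint_positions"])
sx=lambda x,z: SO+SD*x+np.array([0,0,z])
P,Rt=tool_for(-91.5,-2,sx(-.12,.09)); print(rel(p,R,P,Rt))
E
```

```text
22.45 [0.44620837 0.25388115 0.08345089] mouth [0.44123277 0.10725782 0.08911819] dir [-0.026 -0.999  0.033] 0.26914500784273443 [ 0.2305846  -0.67241631 -2.36623746] [ 0.57732826  0.58503012 -0.13908226  1.07014983 -0.31298818  2.21188761]
(array([-0.0003, -0.0365,  0.0888]), array([-0.08, -0.01, -0.01]))
```

View pics/t21.png

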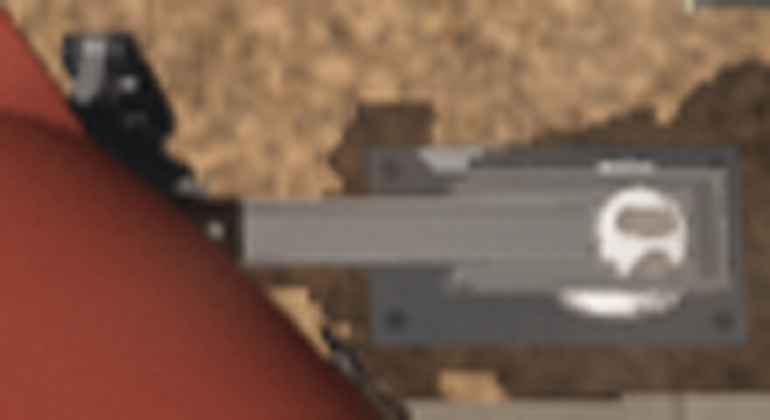

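View pics/s21.png

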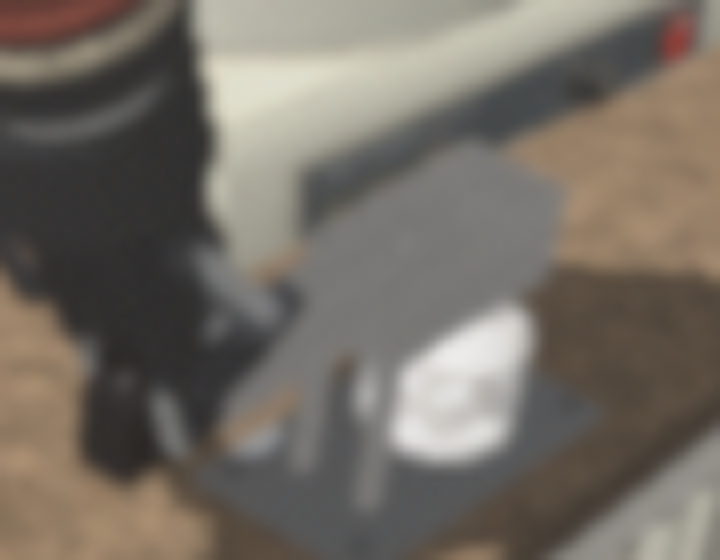

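>>> step_arm(
  targets=[
    {"ax": 0,"ay": 0,"az": 0,"x": 0,"y": -0.001,"z": 0.0025,"grip": 0.005},
    {"ax": 0,"ay": 0,"az": 0,"x": 0,"y": -0.0037,"z": 0.009,"grip": 0.005},
    {"ax": 0,"ay": 0,"az": 0,"x": 0,"y": -0.0078,"z": 0.019,"grip": 0.005},
    {"ax": 0,"ay": 0,"az": 0,"x": 0,"y": -0.0127,"z": 0.031,"grip": 0.005},
    {"ax": 0,"ay": 0,"az": 0,"x": 0,"y": -0.0185,"z": 0.045,"grip": 0.005},
    {"ax": 0,"ay": 0,"az": 0,"x": 0,"y": -0.0243,"z": 0.059,"grip": 0.005},
    {"ax": 0,"ay": 0,"az": 0,"x": 0,"y": -0.0296,"z": 0.072,"grip": 0.005},
    {"ax": 0,"ay": 0,"az": 0,"x": 0,"y": -0.0333,"z": 0.081,"grip": 0.005},
    {"ax": 0,"ay": 0,"az": 0,"x": 0,"y": -0.0358,"z": 0.087,"grip": 0.005},
    {"ax": 0,"ay": 0,"az": 0,"x": 0,"y": -0.0365,"z": 0.089,"grip": 0.005},
    {"ax": 0,"ay": 0,"az": 0,"x": 0,"y": -0.0365,"z": 0.089,"grip": 0.005},
  ],
)

```text
t: 23.55
position: [0.4487, 0.3501, 0.0836]
tcp_rot: [-1.955, 0.026, -0.02]
wrist_force: [0.3, -1.0, -2.3]
finger_gap: 0.269
```

```bash
python3 - <<'E'
from h import *
c=cam("top"); crop(c,"pics/t22.png",190,190,190,80,4)
p,R,s=cur(); m,C=chute_now(p,R); print(s["t"],p,"mouth",m,"dir",C[:,0].round(3),s["wrist_force"])
for z,pi in ((.03,-1.5),(.003,-1),(0.001,-1)):
    P,Rt=tool_for(-91.5,pi,[m[0],m[1],z]); print(P,rel(p,R,P,Rt))
d=cam("scene"); im=cv2.resize(d["color"][140:220,260:360],None,fx=8,fy=8,interpolation=cv2.INTER_CUBIC)
for o in [(0,.012,.026),(0,-.012,.026),(0,-.012,0)]:
    q=proj(d,m+C@np.array(o)); cv2.circle(im,(int((q[0]-260+.5)*8),int((q[1]-140+.5)*8)),4,(0,0,255),1)
cv2.imwrite("pics/s22.png",im)
E
```

```text
23.6 [0.44867828 0.3498044  0.08364377] mouth [0.44372297 0.20318968 0.08954674] dir [-0.026 -0.999  0.035] [-0.40290541  0.21088312 -2.75041108]
[0.4486559  0.34985204 0.02540719] (array([-0.0001,  0.054 ,  0.0219]), array([ 0.51, -0.  , -0.02]))
[ 4.48656805e-01  3.49886518e-01 -3.12094084e-04] (array([-0.0002,  0.0778,  0.0315]), array([ 1.01,  0.  , -0.02]))
[ 0.4486568   0.34988652 -0.00231209] (array([-0.0002,  0.0797,  0.0323]), array([ 1.01,  0.  , -0.02]))
```

View pics/t22.png

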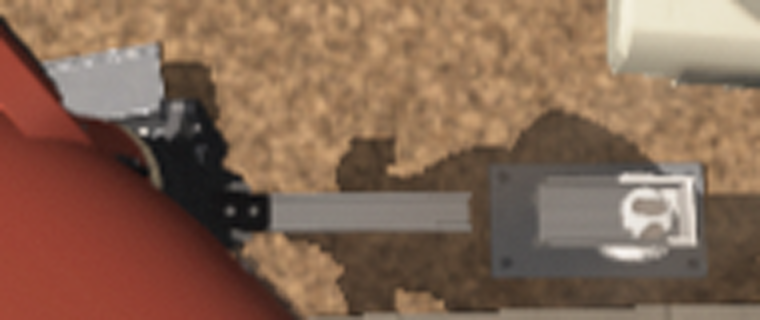

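View pics/s22.png

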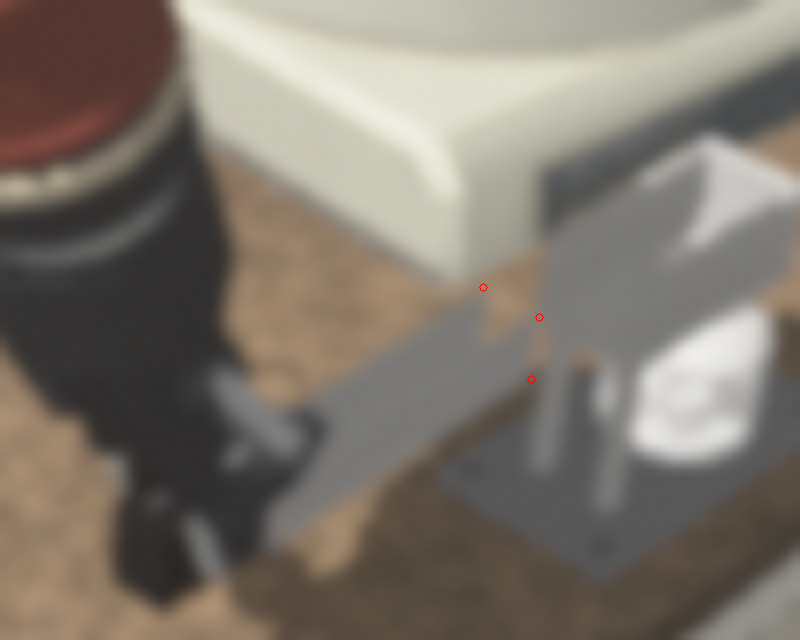

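>>> step_arm(
  targets=[
    {"ax": 0,"ay": 0,"az": 0,"x": -0.005,"y": 0.002,"z": 0.0008,"grip": 0.005},
    {"ax": 0,"ay": 0,"az": 0,"x": -0.012,"y": 0.007,"z": 0.0028,"grip": 0.005},
    {"ax": 0,"ay": 0,"az": 0,"x": -0.018,"y": 0.015,"z": 0.006,"grip": 0.005},
    {"ax": 0,"ay": 0,"az": 0,"x": -0.02,"y": 0.024,"z": 0.0097,"grip": 0.005},
    {"ax": 0.3,"ay": 0,"az": 0,"x": -0.02,"y": 0.033,"z": 0.0134,"grip": 0.005},
    {"ax": 0.6,"ay": 0,"az": 0,"x": -0.02,"y": 0.042,"z": 0.017,"grip": 0.005},
    {"ax": 0.8,"ay": 0,"az": 0,"x": -0.02,"y": 0.05,"z": 0.0203,"grip": 0.005},
    {"ax": 1,"ay": 0,"az": 0,"x": -0.02,"y": 0.057,"z": 0.0231,"grip": 0.005},
    {"ax": 1,"ay": 0,"az": 0,"x": -0.02,"y": 0.062,"z": 0.0252,"grip": 0.005},
    {"ax": 1,"ay": 0,"az": 0,"x": -0.02,"y": 0.065,"z": 0.0264,"grip": 0.005},
    {"ax": 1,"ay": 0,"az": 0,"x": -0.02,"y": 0.065,"z": 0.0264,"grip": 0.005},
  ],
)

```text
t: 24.75
position: [0.4287, 0.3507, 0.0131]
tcp_rot: [-1.937, 0.026, -0.02]
wrist_force: [0.0, -0.1, -2.2]
finger_gap: 0.273
```

```bash
python3 - <<'E'
from h import *
c=cam("top"); crop(c,"pics/t23.png",190,190,190,80,4)
p,R,s=cur(); m,C=chute_now(p,R); print(s["t"],p,"mouth",m,"dir",C[:,0].round(3),s["wrist_force"])
print(R.T@np.array([0,0,-.01]))
d=cam("scene"); crop(d,"pics/s23.png",240,150,100,80,8)
w=cam("wrist"); cv2.imwrite("pics/w23.png",cv2.resize(w["color"],None,fx=1.5,fy=1.5))
E
```

```text
24.8 [0.4288894  0.35080046 0.0134206 ] mouth [0.42395543 0.20410364 0.01673325] dir [-0.026 -1.     0.017] [ 0.1223368   0.23729329 -2.13004229]
[-1.78822607e-05  9.33629825e-03  3.58234773e-03]
```

View pics/s23.png

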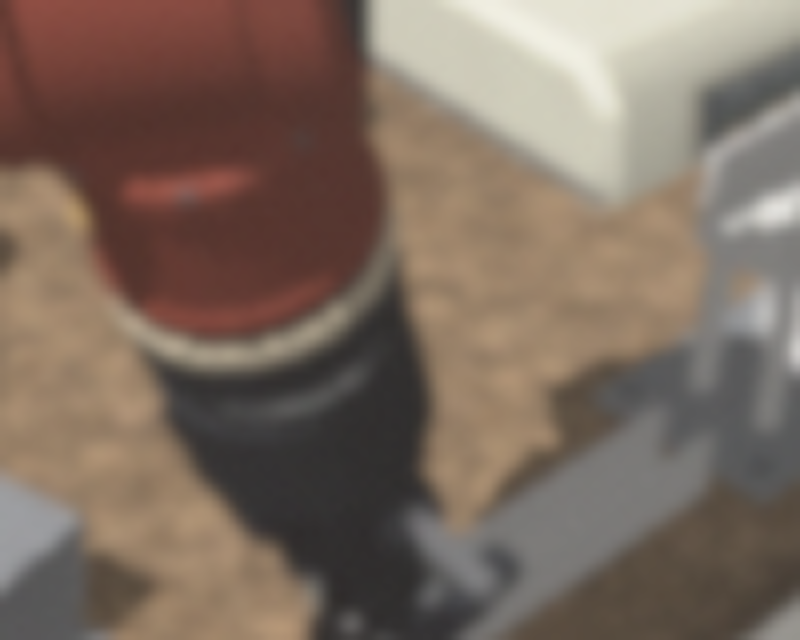

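View pics/w23.png

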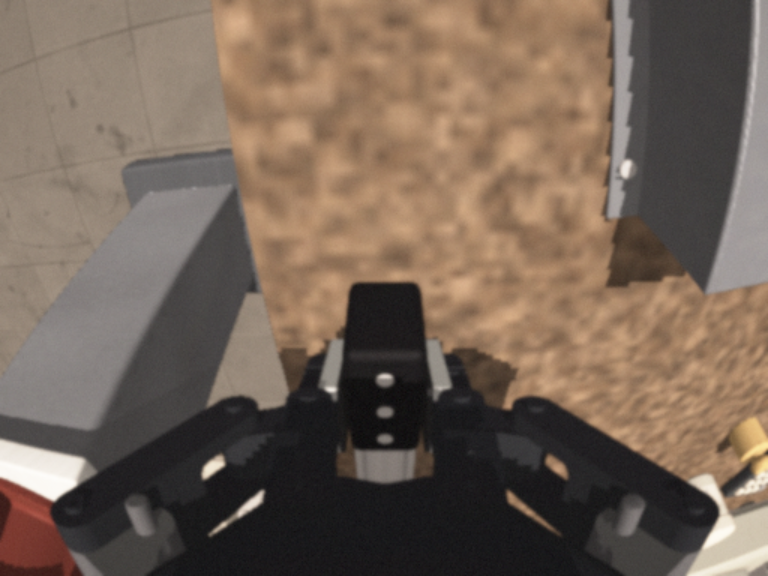

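>>> step_arm(
  targets=[
    {"ax": 0,"ay": 0,"az": 0,"x": 0,"y": 0.004,"z": 0.0015,"grip": 0.005},
    {"ax": 0,"ay": 0,"az": 0,"x": 0,"y": 0.008,"z": 0.003,"grip": 0.005},
    {"ax": 0,"ay": 0,"az": 0,"x": 0,"y": 0.01,"z": 0.0038,"grip": 0.005},
    {"ax": 0.3,"ay": 0,"az": 0,"x": 0,"y": 0.0115,"z": 0.0044,"grip": 0.005},
    {"ax": 0.3,"ay": 0,"az": 0,"x": 0,"y": 0.0115,"z": 0.0044,"grip": 0.005},
  ],
)

```text
t: 25.4
position: [0.4287, 0.3506, 0.0009]
tcp_rot: [-1.932, 0.026, -0.02]
wrist_force: [0.9, 0.6, -2.1]
finger_gap: 0.273
```

```bash
python3 - <<'E'
from h import *
p,R,s=cur(); m,C=chute_now(p,R); print(s["t"],p,"mouth",m,"dir",C[:,0].round(3),s["wrist_force"],s["wrist_torque"])
d=cam("scene"); crop(d,"pics/s24.png",240,170,100,80,8)
E
```

```text
25.4 [0.42872317 0.35058592 0.00091088] mouth [0.42377048 0.20387416 0.00344187] dir [-0.026 -1.     0.012] [ 0.92978735  0.62923849 -2.13558557] [ 0.54147808 -0.01503852 -0.03232278]
```

View pics/s24.png

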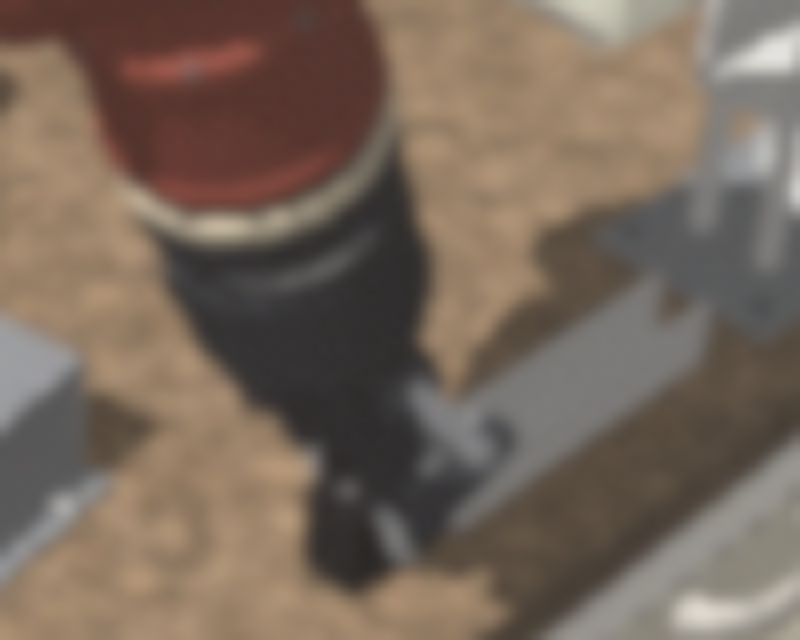

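>>> step_arm(
  targets=[
    {"ax": 0.2,"ay": 0,"az": 0,"x": 0,"y": 0.001,"z": 0.0004,"grip": 0.005},
    {"ax": 0.4,"ay": 0,"az": 0,"x": 0,"y": 0.002,"z": 0.0008,"grip": 0.005},
    {"ax": 0.4,"ay": 0,"az": 0,"x": 0,"y": 0.002,"z": 0.0008,"grip": 0.005},
    {"ax": 0.4,"ay": 0,"az": 0,"x": 0,"y": 0.002,"z": 0.0008,"grip": 0.005},
  ],
)

```text
t: 25.85
position: [0.429, 0.3509, -0.0007]
tcp_rot: [-1.924, 0.025, -0.021]
wrist_force: [-0.6, 0.1, 2.7]
finger_gap: 0.272
```

```bash
python3 - <<'E'
from h import *
p,R,s=cur(); m,C=chute_now(p,R); print(s["t"],p,"mouth",m,"dir",C[:,0].round(3),s["wrist_force"],s["wrist_torque"])
E
```

```text
25.85 [ 0.4290204   0.35089383 -0.00067374] mouth [0.42408359 0.204167   0.00078911] dir [-0.026 -1.     0.005] [-0.55326889  0.1153575   2.67552501] [ 0.41830147  0.19413534 -0.0455099 ]
```

>>> step_arm(
  targets=[
    {"ax": 0,"ay": 0,"az": 0,"x": 0,"y": 0,"z": 0,"grip": 0.022},
    {"ax": 0,"ay": 0,"az": 0,"x": 0,"y": 0,"z": 0,"grip": 0.025},
    {"ax": 0,"ay": 0,"az": 0,"x": 0,"y": 0,"z": 0,"grip": 0.03},
    {"ax": 0,"ay": 0,"az": 0,"x": 0,"y": 0,"z": 0,"grip": 0.04},
    {"ax": 0,"ay": 0,"az": 0,"x": 0,"y": 0,"z": 0,"grip": 0.045},
    {"ax": 0,"ay": 0,"az": 0,"x": 0,"y": 0,"z": 0,"grip": 0.045},
    {"ax": 0,"ay": 0,"az": 0,"x": 0,"y": -0.01,"z": -0.0036,"grip": 0.045},
    {"ax": 0,"ay": 0,"az": 0,"x": 0,"y": -0.03,"z": -0.011,"grip": 0.045},
    {"ax": 0,"ay": 0,"az": 0,"x": 0,"y": -0.06,"z": -0.022,"grip": 0.045},
    {"ax": 0,"ay": 0,"az": 0,"x": 0,"y": -0.1,"z": -0.036,"grip": 0.045},
    {"ax": 0,"ay": 0,"az": 0,"x": 0,"y": -0.14,"z": -0.05,"grip": 0.045},
    {"ax": 0,"ay": 0,"az": 0,"x": 0,"y": -0.15,"z": -0.054,"grip": 0.045},
  ],
)

```text
t: 27.05
position: [0.4303, 0.3536, 0.1637]
tcp_rot: [-1.92, 0.022, -0.025]
wrist_force: [0.7, -0.3, 0.5]
finger_gap: 0.527
```

```bash
python3 - <<'E'
from h import *
c=cam("wrist"); cv2.imwrite("pics/w25.png",cv2.resize(c["color"],None,fx=1.5,fy=1.5))
d=cam("scene"); crop(d,"pics/s25.png",200,120,190,130,4)
p,R,s=cur(); print(s["t"],p,s["wrist_force"],s["finger_gap"])
E
```

```text
27.15 [0.42959722 0.35301781 0.16077377] [ 0.38854984  0.56586285 -0.65769874] 0.5244049411172146
```

View pics/w25.png

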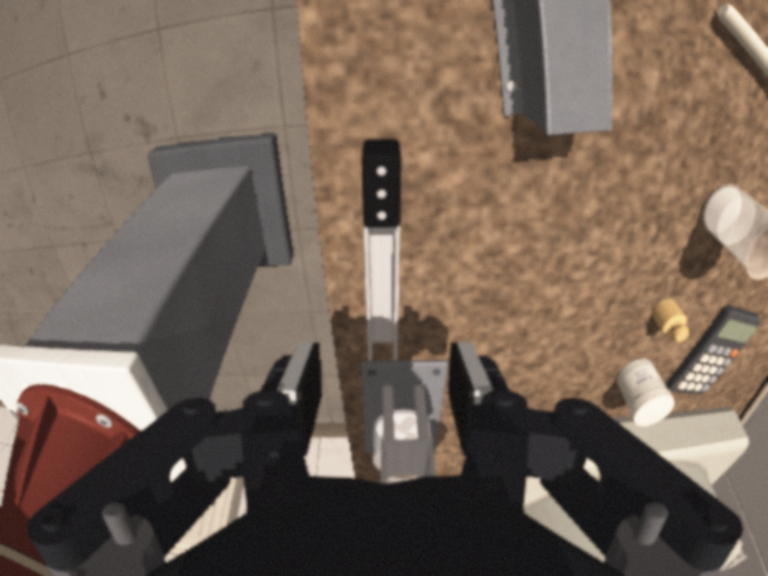

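View pics/s25.png

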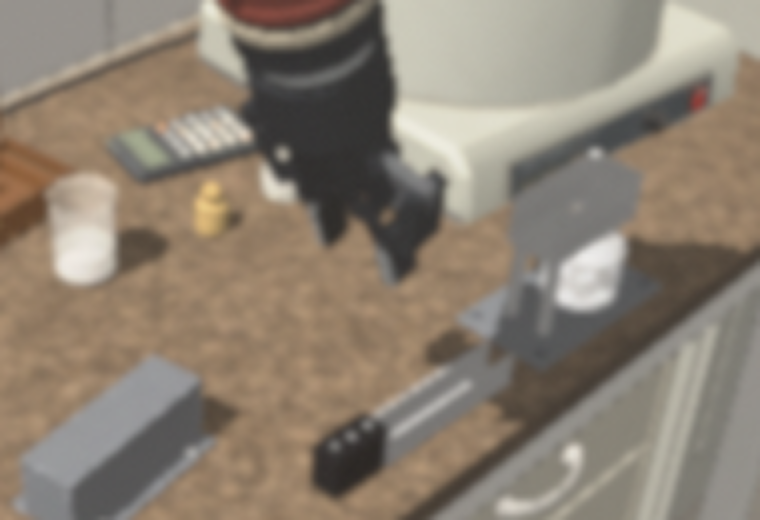

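```bash
python3 - <<'E'
from h import *
c=cam("top"); crop(c,"pics/t25.png",225,215,150,55,5); crop(c,"pics/t26.png",335,225,35,35,16)
w=cam("wrist"); crop(w,"pics/w26.png",225,130,90,200,3); p,R,s=cur(); print(s["t"],p)
import json
E
```

```text
27.25 [0.42828392 0.35193998 0.15772931]
```

View pics/t25.png

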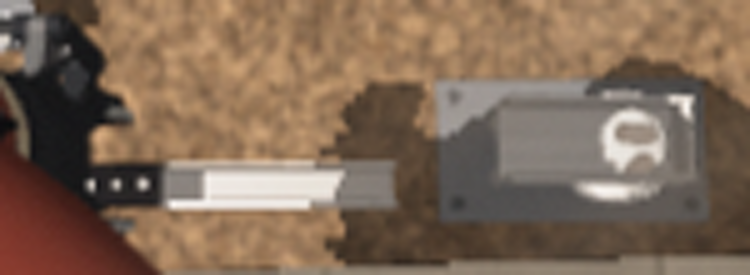

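View pics/t26.png

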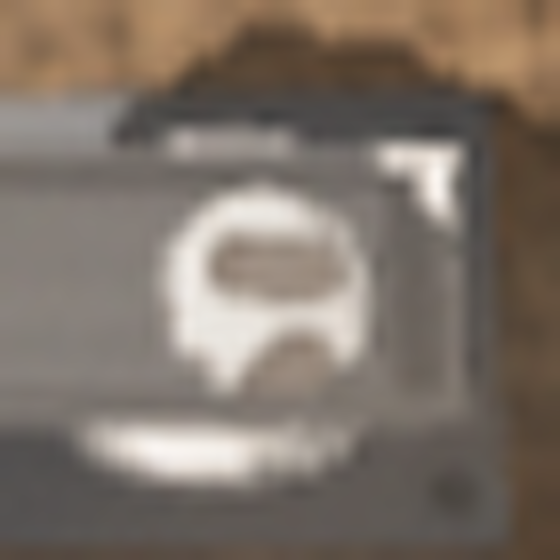

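View pics/w26.png

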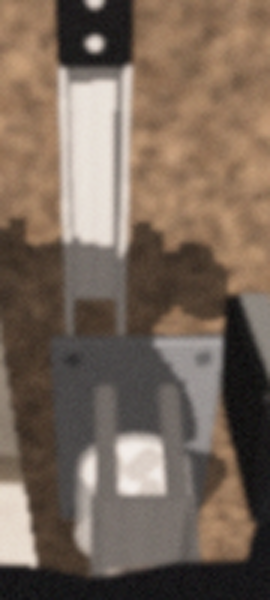

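>>> step_arm(
  targets=[
    {"ax": 0,"ay": 0,"az": 0,"x": 0,"y": -0.02,"z": 0,"grip": 0.045},
    {"ax": 0,"ay": 0,"az": 0,"x": 0,"y": -0.02,"z": 0,"grip": 0.045},
    {"ax": 0,"ay": 0,"az": 0,"x": 0,"y": -0.02,"z": 0,"grip": 0.045},
    {"ax": 0,"ay": 0,"az": 0,"x": 0,"y": -0.02,"z": 0,"grip": 0.045},
  ],
)

```text
t: 27.65
position: [0.4283, 0.3585, 0.1758]
tcp_rot: [-1.926, 0.027, -0.019]
wrist_force: [-0.9, -0.7, 0.4]
finger_gap: 0.529
```

```bash
python3 - <<'E'
from h import *
d=cam("scene"); cv2.imwrite("pics/s27.png",cv2.resize(d["color"],None,fx=1.5,fy=1.5))
p,R,s=cur(); print(s["t"],p,s["wrist_force"],abs(s["dq"]).max())
E
```

```text
27.7 [0.42833859 0.35853533 0.17594832] [-0.26698653 -0.89601484  0.43322229] 0.006081714376462621
```

View pics/s27.png

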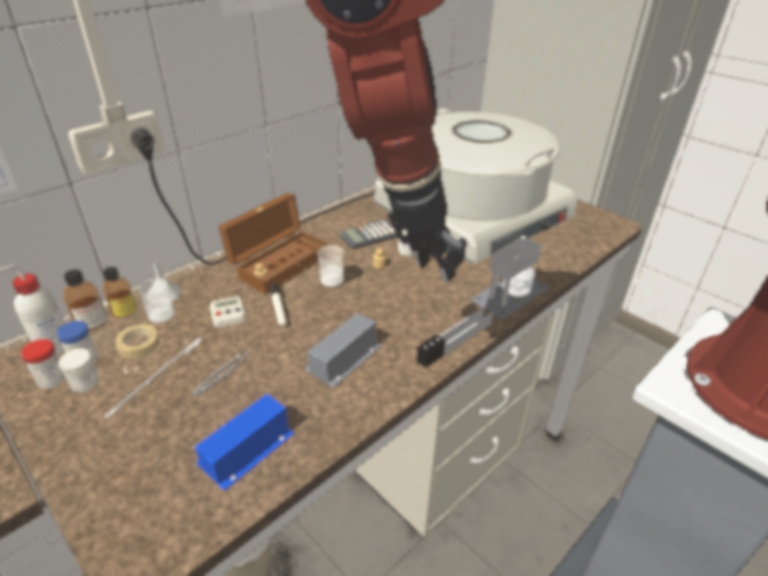

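The scene view shows the chute flat on the worktop at about (465, 335), with the arm clear of it and the bystanders unmoved.

```bash
python3 -c "
from workcell import manip
print(manip.hand_in())"
```

```text
the job is handed in; nothing more can be done
None
```

The job is done and handed in at about 27.7 s. I pulled the loaded chute out of the grey cover by its front with all four cylinders aboard, set it down flat and let go. I then took it by the black grip, put its mouth into the filling head and tipped it to about 38°. Last, I laid the empty chute flat, right way up, about 25 mm short of the stand plate, and let go.

**Last checks:**
- **Emptied:** The chute and the filling-head trough look empty, and I saw no cylinders on the worktop. Cylinders are visible in the bottle. I could make out only two of them clearly through the opening, so the count of four rests on nothing being left elsewhere. The wrist load also fell by roughly 0.6 N, though those readings were noisy.
- **Left alone:** The beaker, weight, blue cover and grey cover look unmoved. The jar is mostly hidden by the gripper in the last picture, but the wrist view shortly before it shows the jar upright. The arm touches nothing.

**What disagreed:** The fingertips seemed to reach about 20 to 30 mm less far than the stated 22 mm ahead of the TCP. My first closing on the chute's front therefore passed above the walls without touching anything. I went lower, guided by the cameras, and the second closing gripped it.

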